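# Make up the water-test kit and the plate-sealing kit

### The job

Please make up the two kits from the stock in the middle of the bench. The water-test kit goes in the white caddy with three bays in a row: the amber bottle, the small dropper bottle and the empty beaker, standing upright, each in a bay that suits its size; the plate-sealing kit goes in the flat metal tray: the carton of sealing film and the petri dish, lying flat, each in the bay it fits. Keep the two bottles upright all the way, and leave the white-capped bottle and the larger blue-capped bottle where they stand: they belong to neither kit.

Things in the scene. Friction and masses are not known exactly. Their poses are not given: they have to be found in the camera images.
- caddy: Fixed white plastic caddy, turned up to 0.5 rad, 84 (x) x 220 (y) x 34 mm plus 11 mm end lips; floor 4 mm, walls 4 mm. Bays in a row along y: two large, inside 76 x 76, at x 0, y +68 and -68 mm (amber bottle and beaker, either way round); between them, at x 0, y 0, one 76 (x) x 52 (y) mm (dropper bottle). Blank card on its -x side. Origin: centre of underside; z up.
- instrument_tray: Fixed flat metal tray, turned up to 0.5 rad, 172 (x) x 154 (y) x 24 mm; floor 3 mm, walls 4 mm; wire handle 15 mm out at each y end. Long bay (film carton): inside 76 (x) x 146 (y), centre x +44, y 0 mm. Wide bay (petri dish): 84 (x) x 118 (y), centre x -40, y -14 mm. Small slot at x -40, y +61 holds two fixed microtubes. Origin: centre of underside; z up.
- amber_bottle: Amber (brown) bottle with a white screw cap, standing: body 58 mm in diameter up to about 80 mm, sloping shoulder, cap 34 mm in diameter from 90 mm to the top at 112 mm. The cap is fixed and can carry the bottle (0.22 kg). Origin: centre of underside; z up.
- dropper_bottle: Small white dropper bottle with a blue screw cap, standing: body 34 mm in diameter, shoulder below 60 mm, cap 20 mm in diameter from 62 mm to the top at 78 mm, 0.04 kg; the cap is fixed. Origin: centre of underside; z up.
- beaker: Clear plastic beaker, empty, open upward, standing: 70 mm high, 59 mm across at the rim, 50 mm at the foot, 0.04 kg. Can be gripped across the outside below the rim. Origin: centre of underside; z up.
- film_box: White and blue-grey carton of sealing film lying flat: 55 (x) x 120 (y) x 50 mm high, 0.16 kg, to be gripped across its 55 mm. Starts with its long y axis within 0.4 rad of the world's y. Origin: centre of underside; z up.
- petri_dish: Petri dish with its lid on, lying flat: 61 mm in diameter, 12 mm high, 0.018 kg, cannot come apart. Origin: centre of underside; z up.
- white_bottle: White plastic bottle with a white cap, not wanted: 62 mm in diameter, 120 mm high, loose. Stays where it stands. Origin: centre of underside; z up.
- buffer_bottle: White bottle with a blue cap, much larger than the dropper bottle, not wanted: 66 mm in diameter, 128 mm high, loose. Stays where it stands. Origin: centre of underside; z up.
Not all that is in view belongs to the job. What is shaped like the petri_dish but brown or pink is not meant.

How it is judged:
By the outcome, as a careful person would: the job done as asked, in the order asked, and still so for the second after the job is handed in, with the robot touching nothing.
It also fails if it takes over 122 s, if anything falls off the work surface, if the arm or the gripper's body presses on something with over 40 N, if the wrist force passes 120 N, or if a joint passes its speed limit or range.

### The arm

A 6-joint arm with a two-finger parallel gripper is mounted at the origin on a cart in front of the work surface, level with it; the furniture and walls round the work are solid. World frame = base frame: x ahead of the robot, y to its left, z up, the work surface at z = 0. Lengths are in m, angles in rad, forces in N, time in s.
With the tool pointing down it reaches from about 0.35 to 0.875 m from the base axis. Payload 15.5 kg.
Tool frame: the origin (TCP) lies on the front face of the gripper's body, between the roots of the fingers; the fingertips stand 73 mm ahead of it and the grasp point (between the pads) lies 54 mm ahead of it; z points along the fingers, y is the line along which they close (so a half turn about z gives the same grasp; the last joint's range is limited). The gripper opens to 85 mm and grips with 20 to 120 N. Pads are 22 mm wide; open, the fingers measure 114 mm over their backs; the gripper's body (76 mm by 85 mm) begins 54 mm behind the grasp point. The pads swing forward as they close: fully open they stand 13 mm farther back than shut.
Start: joints at [-1.202, 0.494, 1.345, -0, 1.302, -0.096], TCP at [0.28, -0.559, 0.304] pointing down, gripper open.
Joint ranges: [-2.91, 2.91], [-0.82, 2.16], [0.22, 2.67], [-1.22, 4.37], [0.12, 2.79], [-3.08, 3.08]. Speed limits (rad/s): [1.89, 1.89, 2.57, 3.01, 3.01, 3.01].

### API

Orientations are given as a rotation vector (axis times angle).
In Python, from workcell import manip, camera, camera_params, ticket, recognise gives the robot as it stands.
- The arm moves only by the tool jog_arm, never from a script. Its argument "motion" is a list of rows, each an object with "claw": the opening, from -1 (shut) to 1 (fully open); "delta_pos": the shift along the world's x, y, z each as a share of 8 cm, from -1 to 1, a list of three; "roll": the turn about the world's z as a share of pi/2 rad, from -1 to 1. In form: [{"claw": claw, "delta_pos": [x, y, z], "roll": roll}, ...]. A call has 1 to 12 rows; each row is the pose to reach, as a shift and turn from the pose commanded when the call began; what a row does not reach only later rows make up. A row lasts 1/10 s, in which the tool goes at most 50 mm and 8.59 degrees, less where a joint would pass 70% of its speed; a pose out of reach is approached as far as the arm can. A call with a number of a shift or a turn outside -1 to 1 is refused whole. A call with a gripper value outside its range is refused whole. The fingers move at their own pace and stop on an object; the grip force is fixed at half the most. Time passes only in rows, so rows that repeat a pose let the fingers close. It gives the time, the measured TCP pose, the force, the opening and the grip force at its end, in the units of the state.
- manip.get_obs(): the state, without advancing time (a new reading comes with each control period).
- camera(name): name is "scene" or "side" or "wrist"; returns (picture, depth): 420x560x3 uint8, blue, green, red; 420x560 float32, m along the optical axis (not along the pixel's ray), 0 where there is no reading.
- camera_params(name): a dict with "mtx" (3x3 intrinsics, pixels), "position" and "attitude" of the camera in the world; the wrist camera has in their place "mount" (4x4, takes a point from camera to tool coordinates, whose origin is the TCP and whose axes are the flange's). Camera axes: x right, y down, z forward; pixel columns grow to the right and rows downward; lengths in m; the calibration is good to about 2 mm. A picture is of the moment at which its call begins: read the wrist's pose just before it. camera_params takes no time and is no camera call.
- ticket.job_done(): hands the job in; it is judged then, once.
Trained networks look in the newest picture that a camera, given by its name, has taken for a name from the list of things; names that differ only in an ending like _2 or _b are one class to them, and where a whole thing is asked for, a point or a joint stands for the part that bears it (a point fixed in the world has none). Each returns a list of dicts, best first, with "confidence" (0 to 1); they miss things now and then, are a little off and sometimes report something else, mostly with a low value. They report only what shows in the picture. A call takes as long as a camera call. They do not tell look-alikes from the thing itself.
- recognise(camera, target): "location" ([x, y, z] in m, in world coordinates, good to about 4 mm: the middle of the surface that is visible of it).
The state is a dict: "t": time; "q": joint angles; "dq": joint speeds; "joint_efforts": joint torques, N m; "position": TCP position; "tool_rot": TCP orientation; "contact_force": force on the tool from outside, world axes, zero at the start; "wrist_torque": the same for the moment, N m; "opening": finger opening in m; "grasp_force": force on a finger pad.
Only numpy, scipy, OpenCV 4.12 (cv2) and the standard library are available. Lean on these libraries where they do the work, as an engineer would, in place of code of your own. Each camera call takes 0.05 s, during which the arm holds its last target. There are 200 camera calls.

## Working session

There is one attempt and no reset: what is moved stays moved. The work goes in short steps, Python scripts to look and compute and a tool call to move; the robot and the scene stay as the last step left them, time stands still between calls to the robot, and variables do not carry over. Pictures are saved under pics/ and viewed, at most 16 in all, crops included, and the job is handed in when it is done.

Besides the shell and the picture viewer there is one more tool, called after "Request:" by a JSON object that holds its "api" and its "payload". jog_arm: Moves the arm, as the interface text tells. Shift numbers are shares of 8 cm and turn numbers shares of pi/2 rad, none past 1 either way. Its arguments: {"type":"object","properties":{"motion":{"type":"array"}},"required":["motion"]}

```bash
mkdir -p pics; ls
cat > h.py <<'E'
import numpy as np, cv2
from workcell import manip, camera, camera_params, ticket, recognise
from scipy.spatial.transform import Rotation as R
def ext(name):
    p=camera_params(name); 
    if 'mount' in p:
        o=manip.get_obs(); T=np.eye(4); T[:3,:3]=R.from_rotvec(o['tool_rot']).as_matrix(); T[:3,3]=o['position']
        return np.array(p['mtx']), T@np.array(p['mount'])
    a=np.array(p['attitude']); T=np.eye(4)
    T[:3,:3]=a if a.shape==(3,3) else R.from_rotvec(a).as_matrix()
    T[:3,3]=p['position']; return np.array(p['mtx']),T
def cloud(name,save=None):
    K,T=ext(name); im,d=camera(name)
    if save: cv2.imwrite('pics/'+save,im)
    v,u=np.mgrid[:d.shape[0],:d.shape[1]]
    P=np.stack([(u-K[0,2])/K[0,0]*d,(v-K[1,2])/K[1,1]*d,d],-1)@T[:3,:3].T+T[:3,3]
    P[d==0]=np.nan
    return im,P
E
python3 - <<'E'
from h import *
print(camera_params('scene'))
im,P=cloud('scene','s1.png'); np.savez('scene.npz',im=im,P=P)
for n in ['caddy','instrument_tray','amber_bottle','dropper_bottle','beaker','film_box','petri_dish','white_bottle','buffer_bottle']:
    print(n,[(np.round(r['location'],3).tolist(),round(r['confidence'],2)) for r in recognise('scene',n)])
im,P=cloud('side','d1.png'); np.savez('side.npz',im=im,P=P)
for n in ['amber_bottle','dropper_bottle','beaker','film_box','petri_dish']:
    print(n,[(np.round(r['location'],3).tolist(),round(r['confidence'],2)) for r in recognise('side',n)])
print(manip.get_obs())
E
```

```text
pics
{'mtx': array([[485.81204853,   0.        , 285.22506354],
       [  0.        , 485.81204853, 217.84351747],
       [  0.        ,   0.        ,   1.        ]]), 'position': array([-0.07316995,  0.89876981,  0.57914337]), 'attitude': array([-0.68724797,  2.34648468, -1.45387699])}
caddy [([0.54, 0.347, 0.014], 0.81)]
instrument_tray [([0.516, -0.328, 0.014], 0.92)]
amber_bottle [([0.555, -0.107, 0.057], 0.68)]
dropper_bottle [([0.674, -0.054, 0.046], 0.86)]
beaker [([0.555, 0.015, 0.044], 0.62)]
film_box [([0.42, 0.114, 0.045], 0.68), ([0.516, -0.328, 0.011], 0.29)]
petri_dish [([0.335, 0.024, 0.014], 0.91), ([0.309, -0.2, 0.014], 0.66), ([0.421, -0.091, 0.014], 0.55), ([0.663, 0.096, 0.073], 0.48)]
white_bottle [([0.563, 0.136, 0.065], 0.59)]
buffer_bottle [([0.664, 0.092, 0.071], 0.95)]
amber_bottle [([0.566, -0.143, 0.064], 0.58)]
dropper_bottle [([0.557, -0.012, 0.054], 0.74)]
beaker [([0.557, -0.008, 0.054], 0.56)]
film_box [([0.436, 0.062, 0.046], 0.69)]
petri_dish [([0.431, -0.104, 0.012], 0.85), ([0.318, -0.231, 0.015], 0.77), ([0.342, 0.011, 0.013], 0.52)]
{'t': 0.8, 'q': array([-1.20251185e+00,  4.93601700e-01,  1.34550665e+00,  2.28985116e-05,
        1.30249878e+00, -9.55026667e-02]), 'dq': array([-0.00079228, -0.00056913,  0.00031198, -0.0003132 ,  0.00081293,
        0.00062442]), 'joint_efforts': array([-2.22082934e-03, -8.81965399e+01, -3.84263098e+01, -1.83721468e-04,
        8.58780113e-04,  9.14611269e-05]), 'position': array([ 0.27959291, -0.55897426,  0.30387365]), 'tool_rot': array([-3.05748682e+00, -7.21990143e-01, -3.12687604e-05]), 'contact_force': array([-0.25248915, -0.03253937,  0.80567898]), 'wrist_torque': array([-0.02726469,  0.030646  ,  0.0239797 ]), 'grasp_force': 0.0, 'opening': 0.08514175303076908}
```

View pics/s1.png

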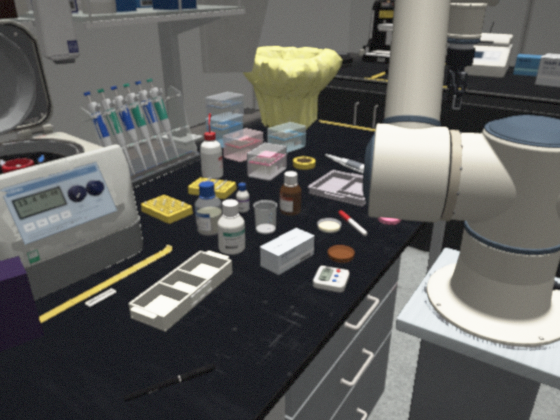

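View pics/d1.png

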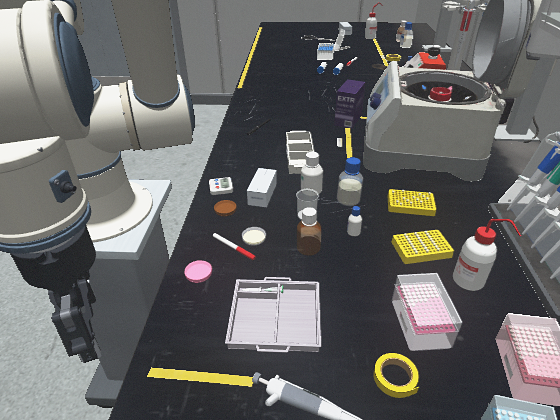

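The real petri dish is the cream one at scene (329,226) and side (254,236). The brown dish (341,253) and the pink one (390,219) are look-alikes. The caddy is at scene (183,287) and the tray at side (275,314).

```bash
cat > fit.py <<'E'
from h import *
from scipy.optimize import least_squares
A=np.load('scene.npz');B=np.load('side.npz')
S={'scene':A['P'].reshape(-1,3),'side':B['P'].reshape(-1,3)}
def sel(P,c,r,z0,z1):
    with np.errstate(invalid='ignore'):
        return P[(np.hypot(P[:,0]-c[0],P[:,1]-c[1])<r)&(P[:,2]>z0)&(P[:,2]<z1)]
def circ(p,r,c):
    f=least_squares(lambda x:np.hypot(p[:,0]-x[0],p[:,1]-x[1])-r,c,loss='soft_l1',f_scale=.002)
    return f.x.round(4),round(2*f.cost/len(p),8)
if __name__=='__main__':
  jobs={'amber_body':((.56,-.125),.05,.02,.07,.029),'amber_cap':((.56,-.125),.035,.094,.108,.017),
   'drop_body':((.677,-.06),.035,.015,.05,.017),'beaker':((.556,0),.05,.02,.06,.0275),
   'petri':((.425,-.097),.045,.004,.010,.0305),'white':((.567,.13),.05,.02,.08,.031),'buf':((.665,.09),.05,.02,.08,.033)}
  for k,(c,R_,z0,z1,r) in jobs.items():
    al=[]
    for s in S:
        p=sel(S[s],c,R_,z0,z1); al.append(p)
        if len(p)>5: print(k,s,len(p),*circ(p,r,np.array(c)))
    p=np.vstack(al); print(k,'both',*circ(p,r,np.array(c)))
    t=[sel(S[s],c,R_,.005,.14) for s in S]; print('   top',[(round(np.percentile(q[:,2],98),3)) for q in t if len(q)])
  p=sel(S['side'],(.425,-.097),.045,.009,.02);print('petri top',p.mean(0),(p.max(0)+p.min(0))/2)
  for k,c,R_,z0,z1 in [('film',(.43,.09),.08,.044,.06),('caddy',(.54,.36),.14,.026,.06),('tray',(.516,-.328),.15,.018,.032)]:
    for s in S:
        p=sel(S[s],c,R_,z0,z1)
        if len(p)>10: print(k,s,len(p),cv2.minAreaRect((p[:,:2]*1000).astype(np.float32)),np.median(p[:,2]))
    p=np.vstack([sel(S[s],c,R_,z0,z1) for s in S])
    print(k,'both',cv2.minAreaRect((p[:,:2]*1000).astype(np.float32)))
  # top-down map
  M=np.zeros((600,800,3),np.uint8)
  for D in (B,A):
    P=D['P'].reshape(-1,3);I=D['im'].reshape(-1,3);m=np.isfinite(P[:,0])&(P[:,2]>.003)&(P[:,2]<.2)
    P=P[m];I=I[m];u=((.52-P[:,1])*800).astype(int);v=((.85-P[:,0])*800).astype(int)
    k=(u>=0)&(u<800)&(v>=0)&(v<600);o=np.argsort(P[k,2]);M[v[k][o],u[k][o]]=I[k][o]
  cv2.imwrite('pics/map.png',M)
E
python3 fit.py
```

```text
amber_body scene 375 [ 0.5676 -0.1275] 2.87e-06
amber_body side 411 [ 0.5666 -0.1272] 1.35e-06
amber_body both [ 0.5671 -0.1274] 2.16e-06
   top [np.float64(0.112), np.float64(0.113)]
amber_cap scene 65 [ 0.5668 -0.1275] 3.62e-06
amber_cap side 74 [ 0.5654 -0.1262] 1.26e-06
amber_cap both [ 0.5661 -0.1267] 2.65e-06
   top [np.float64(0.112), np.float64(0.113)]
drop_body scene 137 [ 0.6827 -0.064 ] 3.2e-06
drop_body side 167 [ 0.6813 -0.0642] 1.47e-06
drop_body both [ 0.6819 -0.0642] 2.36e-06
   top [np.float64(0.078), np.float64(0.079)]
beaker scene 380 [ 0.5632 -0.002 ] 2.57e-06
beaker side 264 [ 0.5626 -0.0022] 2.33e-06
beaker both [ 0.563  -0.0022] 2.49e-06
   top [np.float64(0.069), np.float64(0.071)]
petri scene 50 [ 0.4318 -0.0981] 4.3e-06
petri side 32 [ 0.4304 -0.0977] 6.2e-07
petri both [ 0.4312 -0.0979] 3.02e-06
   top [np.float64(0.015), np.float64(0.016)]
white scene 649 [0.576 0.12 ] 3.3e-06
white side 406 [0.5748 0.1211] 3.15e-06
white both [0.5757 0.1204] 3.42e-06
   top [np.float64(0.12), np.float64(0.121)]
buf scene 562 [0.6806 0.0775] 2.78e-06
buf side 334 [0.6793 0
[... 636 characters left out ...]
81, 216.85394287109375), 4.4057135581970215) 0.03200710815943297
caddy side 276 ((537.2208862304688, 332.0916442871094), (86.43675231933594, 211.0252227783203), 3.911421060562134) 0.03278727733916992
caddy both ((537.2341918945312, 333.67779541015625), (88.19453430175781, 216.85394287109375), 4.4057135581970215)
tray scene 392 ((531.3470458984375, -330.59210205078125), (163.38356018066406, 234.13775634765625), 25.141563415527344) 0.02137199470210166
tray side 1552 ((499.98248291015625, -362.072265625), (178.9550323486328, 229.5426025390625), 0.3308052718639374) 0.022844488808655805
tray both ((500.32244873046875, -360.1742248535156), (179.6569061279297, 233.334716796875), 0.3308052122592926)
```

View pics/map.png

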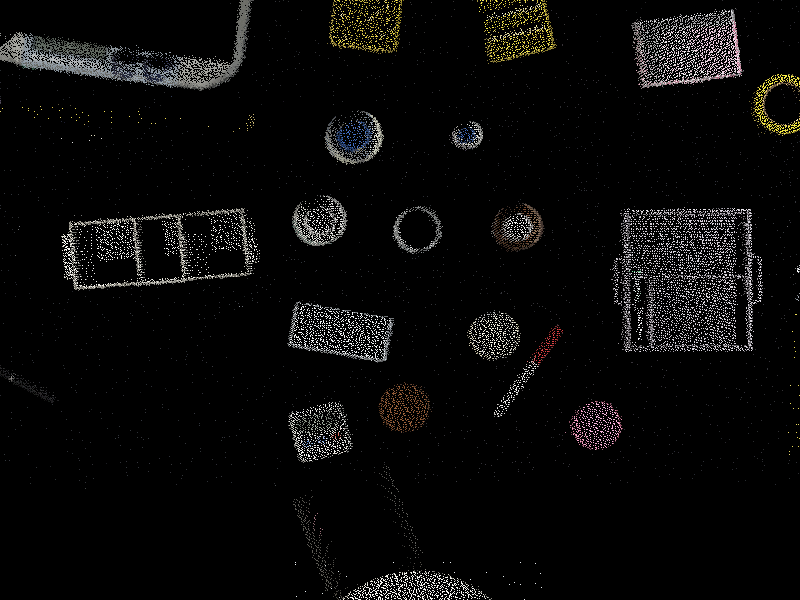

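Run:
```python
from fit import *
P=np.vstack([S['scene'],S['side']])
def rect(c,R_,z0,z1,hx,hy,th0,name):
    p=sel(P,c,R_,z0,z1)
    def f(x):
        q=(p[:,:2]-x[:2]); cs,sn=np.cos(x[2]),np.sin(x[2])
        X=q[:,0]*cs+q[:,1]*sn; Y=-q[:,0]*sn+q[:,1]*cs
        dx=np.abs(np.abs(X)-hx); dy=np.abs(np.abs(Y)-hy)
        return np.minimum(np.minimum(dx,dy),.006)
    r=least_squares(f,[*c,th0],loss='soft_l1',f_scale=.002,x_scale=[.01,.01,.05])
    print(name,len(p),r.x.round(4),r.cost/len(p)*2)
rect((.540,.320),.135,.027,.036,.040,.108,.07,'caddy')
rect((.5006,-.3388),.125,.017,.028,.084,.075,0.,'tray')
rect((.5006,-.3388),.125,.017,.028,.084,.075,0.03,'tray')
rect((.434,.0945),.08,.01,.043,.0275,.060,-.17,'film sides')
rect((.434,.0945),.08,.01,.043,.0275,.060,-.15,'film sides')
```

```text
caddy 1533 [0.5384 0.3211 0.0833] 7.208838564785655e-06
tray 2046 [ 0.5001 -0.3405  0.008 ] 8.53680509511814e-06
tray 2046 [ 0.5001 -0.3405  0.0086] 8.536870706413312e-06
film sides 963 [ 0.4355  0.0943 -0.1712] 1.1900975348808349e-06
film sides 963 [ 0.4355  0.0943 -0.1712] 1.1900975348808353e-06
```

Request:
{"api": "jog_arm", "payload": {"motion": [{"claw": 1, "delta_pos": [1, 1, 0], "roll": 0.09}, {"claw": 1, "delta_pos": [1, 1, 0], "roll": 0.19}, {"claw": 1, "delta_pos": [1, 1, 0], "roll": 0.28}]}}

```text
t: 1.1
position: [0.362, -0.4759, 0.3039]
tool_rot: [-2.82, -1.383, -0.001]
contact_force: [-1.9, -0.3, 0.6]
opening: 0.0856
grasp_force: 0.0
```

Request:
{"api": "jog_arm", "payload": {"motion": [{"claw": 1, "delta_pos": [1, 1, 0], "roll": 0.09}, {"claw": 1, "delta_pos": [1, 1, 0], "roll": 0.18}, {"claw": 1, "delta_pos": [1, 1, 0], "roll": 0.24}]}}

```text
t: 1.4
position: [0.4422, -0.3958, 0.304]
tool_rot: [-2.511, -1.888, -0.002]
contact_force: [-1.4, -1.0, -0.6]
opening: 0.0855
grasp_force: 0.0
```

Request:
{"api": "jog_arm", "payload": {"motion": [{"claw": 1, "delta_pos": [1, 1, 0], "roll": 0.09}, {"claw": 1, "delta_pos": [1, 1, 0], "roll": 0.18}, {"claw": 1, "delta_pos": [1, 1, 0], "roll": 0.236}]}}

```text
t: 1.7
position: [0.5222, -0.3157, 0.304]
tool_rot: [2.12, 2.318, 0.002]
contact_force: [-1.0, -1.5, 0.3]
opening: 0.0849
grasp_force: 0.0
```

Request:
{"api": "jog_arm", "payload": {"motion": [{"claw": 1, "delta_pos": [0.55, 1, 0], "roll": 0}, {"claw": 1, "delta_pos": [0.55, 1, 0], "roll": 0}]}}

```text
t: 1.9
position: [0.5644, -0.2375, 0.3039]
tool_rot: [2.131, 2.309, 0.0]
contact_force: [-0.1, -0.5, -0.6]
opening: 0.0852
grasp_force: 0.0
```

Request:
{"api": "jog_arm", "payload": {"motion": [{"claw": 1, "delta_pos": [0, 1, -0.5], "roll": 0}, {"claw": 1, "delta_pos": [0, 1, -0.5], "roll": 0}]}}

```text
t: 2.1
position: [0.5638, -0.1567, 0.2633]
tool_rot: [2.129, 2.31, 0.001]
contact_force: [0.4, 0.6, -0.4]
opening: 0.0856
grasp_force: 0.0
```

Request:
{"api": "jog_arm", "payload": {"motion": [{"claw": 1, "delta_pos": [0, 0.4, 0], "roll": 0}, {"claw": 1, "delta_pos": [0, 0.4, 0], "roll": 0}, {"claw": 1, "delta_pos": [0, 0.4, 0], "roll": 0}, {"claw": 1, "delta_pos": [0, 0.4, 0], "roll": 0}]}}

```text
t: 2.5
position: [0.5638, -0.1278, 0.2641]
tool_rot: [2.13, 2.308, 0.0]
contact_force: [-0.7, -0.5, -0.6]
opening: 0.0857
grasp_force: 0.0
```

```bash
cat > st.py <<'E'
from h import *
o=manip.get_obs();M=R.from_rotvec(o['tool_rot']).as_matrix()
print('t',round(o['t'],1),o['position'].round(4),'close',round(np.degrees(np.arctan2(M[1,1],M[0,1])),2),'z',M[:,2].round(3),'q6',o['q'][5].round(2),'op',round(o['opening'],4),o['grasp_force'],o['contact_force'].round(1))
E
cat > wr.py <<'E'
import sys
from h import *
im,P=cloud('wrist',sys.argv[1]); np.savez('wrist.npz',im=im,P=P)
for n in sys.argv[2:]: print(n,[(np.round(r['location'],3).tolist(),round(r['confidence'],2)) for r in recognise('wrist',n)])
E
python3 st.py; python3 wr.py w1.png amber_bottle beaker dropper_bottle
python3 - <<'E'
from fit import *
P=np.load('wrist.npz')['P'].reshape(-1,3)
for k,c,r_,z0,z1,r in [('cap',(.566,-.127),.03,.106,.118,.017),('beaker',(.563,-.002),.045,.05,.075,.0285)]:
    p=sel(P,c,r_,z0,z1); print(k,len(p),p.mean(0) if len(p) else '', ((p.max(0)+p.min(0))/2) if len(p) else '')
E
```

```text
t 2.5 [ 0.5638 -0.1278  0.2641] close 4.59 z [ 0.001 -0.    -1.   ] q6 -0.41 op 0.0857 0.0 [-0.7 -0.5 -0.6]
amber_bottle [([0.563, -0.118, 0.082], 0.89)]
beaker [([0.563, 0.001, 0.002], 0.72)]
dropper_bottle [([0.673, -0.066, 0.053], 0.71)]
cap 1889 [ 0.56634934 -0.12442192  0.11121074] [ 0.56637112 -0.1251846   0.10978804]
beaker 1008 [ 0.56592995 -0.00789638  0.06563549] [ 0.5634384  -0.00685539  0.06084025]
```

View pics/w1.png

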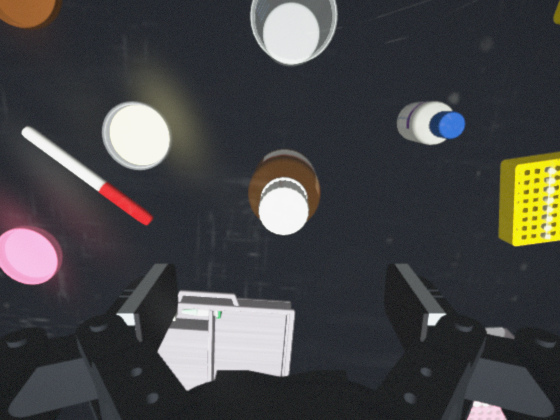

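Request:
{"api": "jog_arm", "payload": {"motion": [{"claw": 1, "delta_pos": [0.03, 0.016, -0.5], "roll": 0}, {"claw": 1, "delta_pos": [0.03, 0.016, -0.9], "roll": 0}, {"claw": 1, "delta_pos": [0.03, 0.016, -0.9], "roll": 0}]}}

```text
t: 3.0
position: [0.5642, -0.1256, 0.1886]
tool_rot: [-2.127, -2.304, 0.004]
contact_force: [-0.9, 0.0, -0.3]
opening: 0.0852
grasp_force: 0.0
```

Request:
{"api": "jog_arm", "payload": {"motion": [{"claw": 1, "delta_pos": [0, 0, -0.4], "roll": 0}, {"claw": 1, "delta_pos": [0, 0, -0.7], "roll": 0}, {"claw": 1, "delta_pos": [0, 0, -0.9], "roll": 0}, {"claw": 1, "delta_pos": [0, 0, -0.9], "roll": 0}, {"claw": -1, "delta_pos": [0, 0, -0.9], "roll": 0}, {"claw": -1, "delta_pos": [0, 0, -0.9], "roll": 0}, {"claw": -1, "delta_pos": [0, 0, -0.9], "roll": 0}, {"claw": -1, "delta_pos": [0, 0, -0.9], "roll": 0}, {"claw": -1, "delta_pos": [0, 0, -0.9], "roll": 0}, {"claw": -1, "delta_pos": [0, 0, -0.9], "roll": 0}]}}

```text
t: 4.0
position: [0.5667, -0.126, 0.1219]
tool_rot: [2.128, 2.307, 0.001]
contact_force: [-3.4, 0.8, 13.8]
opening: 0.0544
grasp_force: 60.6
```

```bash
python3 st.py
```

```text
t 4.0 [ 0.5667 -0.126   0.1219] close 4.62 z [ 0.002 -0.001 -1.   ] q6 -0.4 op 0.0544 60.606316924095154 [-3.4  0.8 13.8]
```

Request:
{"api": "jog_arm", "payload": {"motion": [{"claw": -1, "delta_pos": [0, 0, 0.1], "roll": 0}, {"claw": -1, "delta_pos": [0, 0, 0.25], "roll": 0}, {"claw": -1, "delta_pos": [0, 0, 0.4], "roll": 0}, {"claw": -1, "delta_pos": [0, 0, 0.4], "roll": 0}, {"claw": -1, "delta_pos": [0, 0, 0.4], "roll": 0}]}}

```text
t: 4.5
position: [0.5662, -0.1257, 0.1524]
tool_rot: [2.13, 2.308, 0.001]
contact_force: [-0.6, 0.1, -2.4]
opening: 0.0544
grasp_force: 63.9
```

```bash
python3 st.py
python3 - <<'E'
from h import *
im,P=cloud('side'); np.savez('side2.npz',im=im,P=P)
cv2.imwrite('pics/d2.png',cv2.resize(im[130:300,180:420],None,fx=3,fy=3))
E
```

```text
t 4.5 [ 0.5662 -0.1257  0.1524] close 4.61 z [ 0.001 -0.    -1.   ] q6 -0.4 op 0.0544 63.9205545004188 [-0.6  0.1 -2.4]
```

View pics/d2.png

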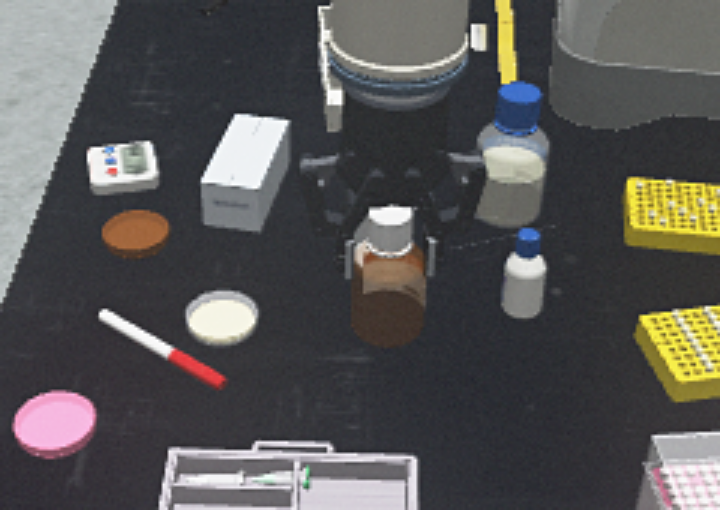

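Request:
{"api": "jog_arm", "payload": {"motion": [{"claw": -1, "delta_pos": [0, 0, 0.4], "roll": 0}, {"claw": -1, "delta_pos": [0, 0, 0.8], "roll": 0}, {"claw": -1, "delta_pos": [0, 0, 1], "roll": 0}]}}

```text
t: 4.85
position: [0.5664, -0.1258, 0.2337]
tool_rot: [2.129, 2.308, 0.001]
contact_force: [0.3, -0.5, -1.1]
opening: 0.0539
grasp_force: 64.6
```

Request:
{"api": "jog_arm", "payload": {"motion": [{"claw": -1, "delta_pos": [0, 0.3, 0.4], "roll": 0}, {"claw": -1, "delta_pos": [0, 0.6, 0.6], "roll": 0}, {"claw": -1, "delta_pos": [0, 1, 0.6], "roll": 0}]}}

```text
t: 5.15
position: [0.5667, -0.0457, 0.2818]
tool_rot: [2.13, 2.306, 0.002]
contact_force: [0.5, 0.5, -2.2]
opening: 0.0543
grasp_force: 64.6
```

Request:
{"api": "jog_arm", "payload": {"motion": [{"claw": -1, "delta_pos": [0, 0.5, 0], "roll": 0}, {"claw": -1, "delta_pos": [0, 1, 0], "roll": 0}]}}

```text
t: 5.35
position: [0.5656, 0.0355, 0.2795]
tool_rot: [-2.131, -2.308, 0.001]
contact_force: [0.3, 0.6, -1.7]
opening: 0.0544
grasp_force: 64.6
```

Request:
{"api": "jog_arm", "payload": {"motion": [{"claw": -1, "delta_pos": [0, 0.5, 0], "roll": 0}, {"claw": -1, "delta_pos": [0, 1, 0], "roll": 0}]}}

```text
t: 5.55
position: [0.5655, 0.1159, 0.2793]
tool_rot: [-2.13, -2.308, 0.001]
contact_force: [0.9, -0.0, -2.1]
opening: 0.0543
grasp_force: 64.6
```

Request:
{"api": "jog_arm", "payload": {"motion": [{"claw": -1, "delta_pos": [0, 0.5, 0], "roll": 0}, {"claw": -1, "delta_pos": [0, 1, 0], "roll": 0}]}}

```text
t: 5.75
position: [0.5655, 0.1959, 0.2792]
tool_rot: [-2.13, -2.309, 0.002]
contact_force: [0.7, -0.1, -1.8]
opening: 0.0538
grasp_force: 64.6
```

Request:
{"api": "jog_arm", "payload": {"motion": [{"claw": -1, "delta_pos": [-0.2, 0.5, 0], "roll": 0}, {"claw": -1, "delta_pos": [-0.42, 1, 0], "roll": 0}]}}

```text
t: 5.95
position: [0.5318, 0.2758, 0.279]
tool_rot: [-2.13, -2.308, 0.002]
contact_force: [1.0, 0.9, -2.0]
opening: 0.0546
grasp_force: 64.6
```

Request:
{"api": "jog_arm", "payload": {"motion": [{"claw": -1, "delta_pos": [0, 0.5, 0], "roll": 0}, {"claw": -1, "delta_pos": [0, 1, 0], "roll": 0}]}}

```text
t: 6.15
position: [0.5315, 0.3559, 0.2793]
tool_rot: [-2.13, -2.309, 0.002]
contact_force: [0.5, -0.1, -1.5]
opening: 0.0541
grasp_force: 64.6
```

Request:
{"api": "jog_arm", "payload": {"motion": [{"claw": -1, "delta_pos": [0, 0.2, 0], "roll": 0}, {"claw": -1, "delta_pos": [0, 0.44, 0], "roll": 0}, {"claw": -1, "delta_pos": [0, 0.44, 0], "roll": 0}, {"claw": -1, "delta_pos": [0, 0.44, 0], "roll": 0}]}}

```text
t: 6.55
position: [0.5322, 0.3891, 0.2792]
tool_rot: [-2.13, -2.309, 0.002]
contact_force: [-0.0, -0.5, -1.7]
opening: 0.0541
grasp_force: 64.6
```

```bash
python3 st.py; python3 wr.py w2.png caddy;  python3 - <<'E'
import numpy as np
from fit import *
import glob
im,P=cloud('scene'); np.savez('scene2.npz',im=im,P=P)
P=np.vstack([np.load('wrist.npz')['P'].reshape(-1,3),P.reshape(-1,3)])
p=sel(P,(.5384,.3211),.135,.027,.036)
def f(x):
    q=(p[:,:2]-x[:2]); cs,sn=np.cos(x[2]),np.sin(x[2])
    X=q[:,0]*cs+q[:,1]*sn; Y=-q[:,0]*sn+q[:,1]*cs
    return np.minimum(np.minimum(np.abs(np.abs(X)-.040),np.abs(np.abs(Y)-.108)),.006)
r=least_squares(f,[.5384,.3211,.083],x_scale=[.01,.01,.05]);print(len(p),r.x)
E
```

```text
t 6.5 [0.5322 0.3891 0.2792] close 4.64 z [-0.001 -0.001 -1.   ] q6 0.46 op 0.0541 64.59797303181404 [-0.  -0.5 -1.7]
caddy [([0.53, 0.405, 0.006], 0.98)]
3219 [0.53907287 0.32313734 0.07077066]
```

View pics/w2.png

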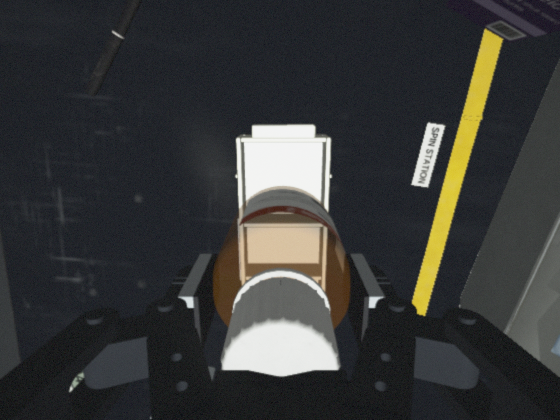

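Request:
{"api": "jog_arm", "payload": {"motion": [{"claw": -1, "delta_pos": [0.015, 0.015, -0.4], "roll": 0}, {"claw": -1, "delta_pos": [0.015, 0.015, -0.8], "roll": 0}, {"claw": -1, "delta_pos": [0.015, 0.015, -1], "roll": 0}, {"claw": -1, "delta_pos": [0.015, 0.015, -1], "roll": 0}]}}

```text
t: 7.1
position: [0.5328, 0.3893, 0.1976]
tool_rot: [-2.13, -2.307, 0.007]
contact_force: [0.2, 0.2, -1.2]
opening: 0.0539
grasp_force: 64.5
```

Request:
{"api": "jog_arm", "payload": {"motion": [{"claw": -1, "delta_pos": [0, 0, -0.3], "roll": 0}, {"claw": -1, "delta_pos": [0, 0, -0.6], "roll": 0}, {"claw": -1, "delta_pos": [0, 0, -0.8], "roll": 0}, {"claw": -1, "delta_pos": [0, 0, -0.9], "roll": 0}, {"claw": -1, "delta_pos": [0, 0, -0.91], "roll": 0}, {"claw": -1, "delta_pos": [0, 0, -0.91], "roll": 0}]}}

```text
t: 7.7
position: [0.5341, 0.3908, 0.1282]
tool_rot: [2.13, 2.309, 0.002]
contact_force: [0.7, -0.0, -1.0]
opening: 0.0544
grasp_force: 64.6
```

Request:
{"api": "jog_arm", "payload": {"motion": [{"claw": -1, "delta_pos": [0, 0, -0.02], "roll": 0}, {"claw": -1, "delta_pos": [0, 0, -0.03], "roll": 0}, {"claw": -1, "delta_pos": [0, 0, -0.03], "roll": 0}]}}

```text
t: 8.0
position: [0.5341, 0.3911, 0.126]
tool_rot: [2.13, 2.309, 0.003]
contact_force: [-2.0, 0.2, 7.7]
opening: 0.0544
grasp_force: 65.6
```

Request:
{"api": "jog_arm", "payload": {"motion": [{"claw": 0.5, "delta_pos": [0, 0, 0], "roll": 0}, {"claw": 1, "delta_pos": [0, 0, 0], "roll": 0}, {"claw": 1, "delta_pos": [0, 0, 0], "roll": 0}, {"claw": 1, "delta_pos": [0, 0, 0], "roll": 0}, {"claw": 1, "delta_pos": [0, 0, 0.3], "roll": 0}, {"claw": 1, "delta_pos": [0, 0, 0.7], "roll": 0}, {"claw": 1, "delta_pos": [0, 0, 1], "roll": 0}]}}

```text
t: 8.7
position: [0.5338, 0.3908, 0.2062]
tool_rot: [2.13, 2.309, 0.001]
contact_force: [0.8, 0.7, 1.1]
opening: 0.0855
grasp_force: 0.0
```

Request:
{"api": "jog_arm", "payload": {"motion": [{"claw": 1, "delta_pos": [0, 0, 0.5], "roll": 0}, {"claw": 1, "delta_pos": [0, 0, 0.85], "roll": 0}, {"claw": 1, "delta_pos": [0, 0, 0.85], "roll": 0}]}}

```text
t: 9.0
position: [0.5349, 0.3915, 0.2771]
tool_rot: [2.129, 2.308, 0.01]
contact_force: [0.3, 0.9, -0.6]
opening: 0.0854
grasp_force: 0.0
```

```bash
python3 st.py; python3 wr.py w3.png amber_bottle;  python3 - <<'E'
from fit import *
P=np.load('wrist.npz')['P'].reshape(-1,3)
p=sel(P,(.534,.391),.05,.108,.125);print(p.mean(0),(p.max(0)+p.min(0))/2)
E
```

```text
t 9.0 [0.5349 0.3915 0.2771] close 4.62 z [ 0.006  0.004 -1.   ] q6 0.46 op 0.0854 0.0 [ 0.3  0.9 -0.6]
amber_bottle [([0.531, 0.4, 0.085], 0.75)]
[0.53442292 0.39296112 0.11517196] [0.53449433 0.39200429 0.1128075 ]
```

Request:
{"api": "jog_arm", "payload": {"motion": [{"claw": 1, "delta_pos": [0, -0.6, 0], "roll": 0}, {"claw": 1, "delta_pos": [0, -1, 0], "roll": 0}]}}

```text
t: 9.3
position: [0.5327, 0.3091, 0.2709]
tool_rot: [-2.129, -2.31, 0.005]
contact_force: [0.5, -0.7, 0.1]
opening: 0.0854
grasp_force: 0.0
```

Request:
{"api": "jog_arm", "payload": {"motion": [{"claw": 1, "delta_pos": [0, -0.6, 0], "roll": 0}, {"claw": 1, "delta_pos": [0, -1, 0], "roll": 0}]}}

```text
t: 9.5
position: [0.5326, 0.2282, 0.2712]
tool_rot: [-2.13, -2.308, 0.004]
contact_force: [0.1, -0.5, -0.3]
opening: 0.0852
grasp_force: 0.0
```

Request:
{"api": "jog_arm", "payload": {"motion": [{"claw": 1, "delta_pos": [0, -0.6, 0], "roll": 0}, {"claw": 1, "delta_pos": [0, -1, 0], "roll": 0}]}}

```text
t: 9.7
position: [0.5327, 0.1482, 0.2713]
tool_rot: [-2.13, -2.307, 0.004]
contact_force: [1.0, -0.1, 0.7]
opening: 0.0852
grasp_force: 0.0
```

Request:
{"api": "jog_arm", "payload": {"motion": [{"claw": 1, "delta_pos": [0.5, -0.6, 0], "roll": 0}, {"claw": 1, "delta_pos": [0.9, -1, 0], "roll": 0}, {"claw": 1, "delta_pos": [0.9, -1, 0], "roll": 0}]}}

```text
t: 10.0
position: [0.6081, 0.0668, 0.2712]
tool_rot: [2.134, 2.305, -0.001]
contact_force: [0.7, 0.6, 0.4]
opening: 0.085
grasp_force: 0.0
```

Request:
{"api": "jog_arm", "payload": {"motion": [{"claw": 1, "delta_pos": [0.5, -0.6, 0], "roll": 0}, {"claw": 1, "delta_pos": [0.95, -1, 0], "roll": 0}, {"claw": 1, "delta_pos": [0.95, -1, 0], "roll": 0}]}}

```text
t: 10.3
position: [0.6838, -0.0127, 0.2708]
tool_rot: [-2.133, -2.306, 0.001]
contact_force: [-1.1, 1.3, -0.4]
opening: 0.0853
grasp_force: 0.0
```

Request:
{"api": "jog_arm", "payload": {"motion": [{"claw": 1, "delta_pos": [0, -0.6, -0.5], "roll": 0}, {"claw": 1, "delta_pos": [0, -0.69, -0.5], "roll": 0}, {"claw": 1, "delta_pos": [0, -0.69, -0.5], "roll": 0}, {"claw": 1, "delta_pos": [0, -0.69, -0.5], "roll": 0}]}}

```text
t: 10.7
position: [0.6812, -0.064, 0.2323]
tool_rot: [-2.13, -2.308, 0.001]
contact_force: [0.0, 1.3, 0.6]
opening: 0.0853
grasp_force: 0.0
```

```bash
python3 st.py; python3 wr.py w4.png dropper_bottle;  python3 - <<'E'
from fit import *
P=np.load('wrist.npz')['P'].reshape(-1,3)
p=sel(P,(.682,-.064),.03,.072,.085);print(len(p),p.mean(0),(p.max(0)+p.min(0))/2)
E
```

```text
t 10.7 [ 0.6812 -0.064   0.2323] close 4.59 z [-0.001  0.001 -1.   ] q6 -0.26 op 0.0853 0.0 [0.  1.3 0.6]
dropper_bottle [([0.678, -0.06, 0.053], 0.7)]
633 [ 0.68194923 -0.06137579  0.07711796] [ 0.68193156 -0.06226778  0.07583311]
```

Request:
{"api": "jog_arm", "payload": {"motion": [{"claw": 1, "delta_pos": [0.01, 0.012, -0.5], "roll": 0}, {"claw": 1, "delta_pos": [0.01, 0.012, -0.8], "roll": 0}, {"claw": 1, "delta_pos": [0.01, 0.012, -0.8], "roll": 0}]}}

```text
t: 11.1
position: [0.681, -0.0621, 0.1662]
tool_rot: [-2.126, -2.307, 0.004]
contact_force: [-0.7, 0.4, 0.7]
opening: 0.0853
grasp_force: 0.0
```

Request:
{"api": "jog_arm", "payload": {"motion": [{"claw": 1, "delta_pos": [0, 0, -0.4], "roll": 0}, {"claw": 1, "delta_pos": [0, 0, -0.7], "roll": 0}, {"claw": 1, "delta_pos": [0, 0, -0.78], "roll": 0}, {"claw": 1, "delta_pos": [0, 0, -0.78], "roll": 0}, {"claw": -1, "delta_pos": [0, 0, -0.78], "roll": 0}, {"claw": -1, "delta_pos": [0, 0, -0.78], "roll": 0}, {"claw": -1, "delta_pos": [0, 0, -0.78], "roll": 0}, {"claw": -1, "delta_pos": [0, 0, -0.78], "roll": 0}, {"claw": -1, "delta_pos": [0, 0, -0.78], "roll": 0}, {"claw": -1, "delta_pos": [0, 0, -0.78], "roll": 0}, {"claw": -1, "delta_pos": [0, 0, -0.78], "roll": 0}]}}

```text
t: 12.2
position: [0.6827, -0.0636, 0.1074]
tool_rot: [2.13, 2.308, 0.001]
contact_force: [-3.1, 0.7, 10.5]
opening: 0.0305
grasp_force: 58.6
```

Request:
{"api": "jog_arm", "payload": {"motion": [{"claw": -1, "delta_pos": [0, 0, 0.1], "roll": 0}, {"claw": -1, "delta_pos": [0, 0, 0.25], "roll": 0}, {"claw": -1, "delta_pos": [0, 0, 0.4], "roll": 0}, {"claw": -1, "delta_pos": [0, 0, 0.4], "roll": 0}, {"claw": -1, "delta_pos": [0, 0, 0.4], "roll": 0}]}}

```text
t: 12.7
position: [0.6826, -0.0636, 0.1388]
tool_rot: [2.13, 2.308, 0.001]
contact_force: [0.2, 0.4, -0.8]
opening: 0.0306
grasp_force: 59.4
```

```bash
python3 st.py
python3 - <<'E'
from h import *
a,P=cloud('side');b,P2=cloud('wrist')
cv2.imwrite('pics/d3.png',np.hstack([cv2.resize(a[130:300,180:420],(560,420)),b])[:, :][:: 1, ::1] if 0 else cv2.resize(np.hstack([cv2.resize(a[130:300,240:440],(400,340)),cv2.resize(b,(400,340))]),(800,340)))
E
```

```text
t 12.7 [ 0.6826 -0.0636  0.1388] close 4.62 z [ 0.001 -0.    -1.   ] q6 -0.26 op 0.0306 59.42010452810791 [ 0.2  0.4 -0.8]
```

View pics/d3.png

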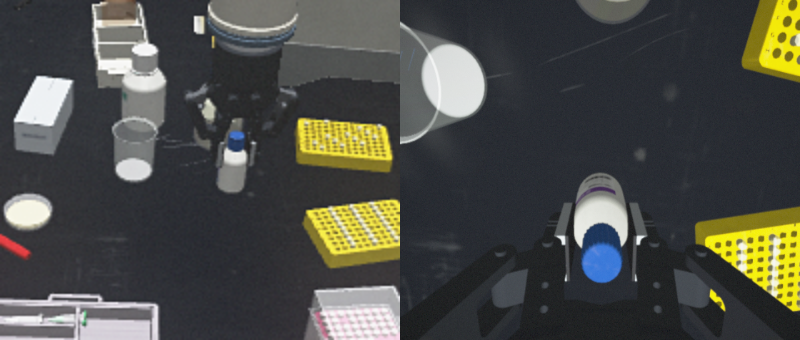

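Request:
{"api": "jog_arm", "payload": {"motion": [{"claw": -1, "delta_pos": [0, 0, 0.5], "roll": 0}, {"claw": -1, "delta_pos": [0, 0, 1], "roll": 0}]}}

```text
t: 13.0
position: [0.6816, -0.0634, 0.2176]
tool_rot: [-2.128, -2.307, 0.003]
contact_force: [0.3, -0.4, 0.2]
opening: 0.0306
grasp_force: 59.6
```

Request:
{"api": "jog_arm", "payload": {"motion": [{"claw": -1, "delta_pos": [0, 0.2, 0.6], "roll": 0}, {"claw": -1, "delta_pos": [0, 0.6, 0.8], "roll": 0}, {"claw": -1, "delta_pos": [0, 1, 0.8], "roll": 0}]}}

```text
t: 13.3
position: [0.6834, 0.0169, 0.2855]
tool_rot: [2.129, 2.305, 0.005]
contact_force: [0.6, 0.0, -0.3]
opening: 0.0308
grasp_force: 59.7
```

Request:
{"api": "jog_arm", "payload": {"motion": [{"claw": -1, "delta_pos": [-0.5, 0.5, 0], "roll": 0}, {"claw": -1, "delta_pos": [-0.9, 1, 0], "roll": 0}, {"claw": -1, "delta_pos": [-0.9, 1, 0], "roll": 0}]}}

```text
t: 13.6
position: [0.6069, 0.0999, 0.2818]
tool_rot: [-2.125, -2.31, 0.002]
contact_force: [-0.2, -1.0, 0.2]
opening: 0.0305
grasp_force: 59.7
```

Request:
{"api": "jog_arm", "payload": {"motion": [{"claw": -1, "delta_pos": [-0.5, 0.5, 0], "roll": 0}, {"claw": -1, "delta_pos": [-0.9, 1, 0], "roll": 0}, {"claw": -1, "delta_pos": [-0.9, 1, 0], "roll": 0}]}}

```text
t: 13.9
position: [0.5351, 0.1792, 0.2819]
tool_rot: [-2.126, -2.31, 0.002]
contact_force: [-0.3, -1.0, -0.4]
opening: 0.0308
grasp_force: 59.8
```

Request:
{"api": "jog_arm", "payload": {"motion": [{"claw": -1, "delta_pos": [0, 0.5, 0], "roll": 0}, {"claw": -1, "delta_pos": [0, 1, 0], "roll": 0}]}}

```text
t: 14.1
position: [0.5385, 0.257, 0.2822]
tool_rot: [2.132, 2.308, -0.0]
contact_force: [1.1, -0.1, -0.9]
opening: 0.0305
grasp_force: 59.8
```

Request:
{"api": "jog_arm", "payload": {"motion": [{"claw": -1, "delta_pos": [0, 0.4, 0], "roll": 0}, {"claw": -1, "delta_pos": [0, 0.79, 0], "roll": 0}, {"claw": -1, "delta_pos": [0, 0.79, 0], "roll": 0}, {"claw": -1, "delta_pos": [0, 0.79, 0], "roll": 0}]}}

```text
t: 14.5
position: [0.5385, 0.3199, 0.2816]
tool_rot: [-2.129, -2.31, 0.001]
contact_force: [-0.1, 0.5, -0.9]
opening: 0.0305
grasp_force: 59.8
```

```bash
python3 st.py
```

```text
t 14.5 [0.5385 0.3199 0.2816] close 4.67 z [-0.001 -0.001 -1.   ] q6 0.36 op 0.0305 59.75287786583067 [-0.1  0.5 -0.9]
```

Request:
{"api": "jog_arm", "payload": {"motion": [{"claw": -1, "delta_pos": [0, 0, -0.4], "roll": 0}, {"claw": -1, "delta_pos": [0, 0, -0.8], "roll": 0}, {"claw": -1, "delta_pos": [0, 0, -1], "roll": 0}]}}

```text
t: 14.8
position: [0.5378, 0.3179, 0.1997]
tool_rot: [-2.131, -2.307, 0.005]
contact_force: [-0.6, 1.0, -0.2]
opening: 0.0307
grasp_force: 59.8
```

Request:
{"api": "jog_arm", "payload": {"motion": [{"claw": -1, "delta_pos": [0, 0, -0.3], "roll": 0}, {"claw": -1, "delta_pos": [0, 0, -0.6], "roll": 0}, {"claw": -1, "delta_pos": [0, 0, -0.9], "roll": 0}, {"claw": -1, "delta_pos": [0, 0, -0.98], "roll": 0}, {"claw": -1, "delta_pos": [0, 0, -0.98], "roll": 0}]}}

```text
t: 15.3
position: [0.5383, 0.3187, 0.1233]
tool_rot: [-2.131, -2.308, 0.003]
contact_force: [0.0, 0.5, -0.3]
opening: 0.0304
grasp_force: 59.8
```

Request:
{"api": "jog_arm", "payload": {"motion": [{"claw": -1, "delta_pos": [0, 0, -0.06], "roll": 0}, {"claw": -1, "delta_pos": [0, 0, -0.12], "roll": 0}, {"claw": -1, "delta_pos": [0, 0, -0.15], "roll": 0}, {"claw": -1, "delta_pos": [0, 0, -0.15], "roll": 0}]}}

```text
t: 15.7
position: [0.5383, 0.3197, 0.1119]
tool_rot: [-2.13, -2.309, 0.0]
contact_force: [-0.5, 0.2, -0.2]
opening: 0.0304
grasp_force: 59.8
```

Request:
{"api": "jog_arm", "payload": {"motion": [{"claw": 0.2, "delta_pos": [0, 0, -0.01], "roll": 0}, {"claw": 0.2, "delta_pos": [0, 0, -0.01], "roll": 0}, {"claw": 0.2, "delta_pos": [0, 0, -0.01], "roll": 0}, {"claw": 0.2, "delta_pos": [0, 0, 0.2], "roll": 0}, {"claw": 0.2, "delta_pos": [0, 0, 0.6], "roll": 0}, {"claw": 1, "delta_pos": [0, 0, 1], "roll": 0}]}}

```text
t: 16.3
position: [0.5381, 0.3195, 0.1925]
tool_rot: [-2.13, -2.309, 0.002]
contact_force: [0.0, -1.2, -0.0]
opening: 0.0645
grasp_force: 0.0
```

Request:
{"api": "jog_arm", "payload": {"motion": [{"claw": 1, "delta_pos": [0, 0, 0.4], "roll": 0}, {"claw": 1, "delta_pos": [0, 0, 0.8], "roll": 0}, {"claw": 1, "delta_pos": [0, 0, 0.8], "roll": 0}]}}

```text
t: 16.6
position: [0.5398, 0.3204, 0.2604]
tool_rot: [2.128, 2.307, 0.01]
contact_force: [0.5, 1.0, -0.7]
opening: 0.0854
grasp_force: 0.0
```

```bash
python3 st.py; python3 wr.py w5.png dropper_bottle
```

```text
t 16.6 [0.5398 0.3204 0.2604] close 4.62 z [ 0.006  0.003 -1.   ] q6 0.36 op 0.0854 0.0 [ 0.5  1.  -0.7]
dropper_bottle [([0.537, 0.323, 0.057], 0.9)]
```

View pics/w5.png

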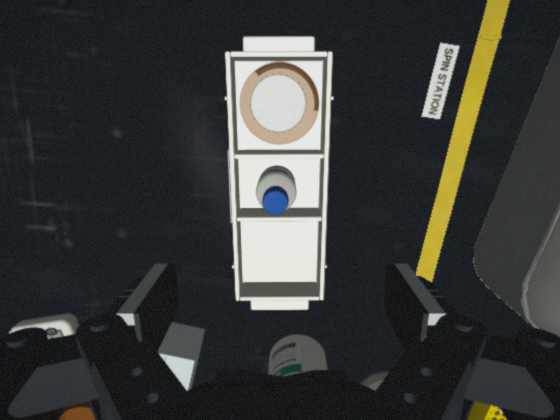

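Amber is at (279,102) and the dropper at (275,190). Both stand upright in their bays, and the free bay is at (280,255). The beaker comes next.

Request:
{"api": "jog_arm", "payload": {"motion": [{"claw": 1, "delta_pos": [0, -0.6, 0], "roll": 0}, {"claw": 1, "delta_pos": [0, -1, 0], "roll": 0}]}}

```text
t: 16.9
position: [0.5374, 0.2382, 0.2543]
tool_rot: [-2.128, -2.31, 0.004]
contact_force: [0.1, 1.0, 0.1]
opening: 0.0855
grasp_force: 0.0
```

Request:
{"api": "jog_arm", "payload": {"motion": [{"claw": 1, "delta_pos": [0, -0.6, 0], "roll": 0}, {"claw": 1, "delta_pos": [0, -1, 0], "roll": 0}]}}

```text
t: 17.1
position: [0.5375, 0.1573, 0.2545]
tool_rot: [-2.13, -2.308, 0.004]
contact_force: [-0.4, 0.2, 1.0]
opening: 0.0853
grasp_force: 0.0
```

Request:
{"api": "jog_arm", "payload": {"motion": [{"claw": 1, "delta_pos": [0.3, -0.6, 0], "roll": 0}, {"claw": 1, "delta_pos": [0.3, -1, 0], "roll": 0}]}}

```text
t: 17.3
position: [0.5635, 0.0774, 0.2547]
tool_rot: [-2.131, -2.309, 0.001]
contact_force: [0.8, -0.1, 0.7]
opening: 0.0855
grasp_force: 0.0
```

Request:
{"api": "jog_arm", "payload": {"motion": [{"claw": 1, "delta_pos": [0, -0.6, 0], "roll": 0}, {"claw": 1, "delta_pos": [0, -1, -0.3], "roll": 0}, {"claw": 1, "delta_pos": [0, -1, -0.3], "roll": 0}, {"claw": 1, "delta_pos": [0, -1, -0.3], "roll": 0}]}}

```text
t: 17.7
position: [0.5617, -0.0007, 0.2305]
tool_rot: [-2.13, -2.305, 0.003]
contact_force: [-0.3, 0.1, 0.4]
opening: 0.0854
grasp_force: 0.0
```

```bash
python3 st.py; python3 wr.py w6.png beaker;  python3 - <<'E'
from fit import *
P=np.load('wrist.npz')['P'].reshape(-1,3)
p=sel(P,(.563,-.003),.045,.066,.075);print(len(p),p.mean(0),(p.max(0)+p.min(0))/2,circ(p,.029,np.array([.563,-.003])))
p=sel(P,(.563,-.003),.045,.001,.006);q=p;print(len(p),p.mean(0),(p.max(0)+p.min(0))/2)
E
```

```text
t 17.7 [ 0.5617 -0.0007  0.2305] close 4.52 z [-0.003  0.001 -1.   ] q6 -0.19 op 0.0854 0.0 [-0.3  0.1  0.4]
beaker [([0.56, -0.011, 0.03], 0.69)]
1075 [ 0.56358446 -0.00267406  0.06823491] [ 5.63513707e-01 -1.27319840e-04  6.85613429e-02] (array([5.633e-01, 2.000e-04]), np.float64(1.6e-06))
2047 [ 0.56363542 -0.00322178  0.00277539] [0.56176344 0.00796429 0.00349398]
```

Request:
{"api": "jog_arm", "payload": {"motion": [{"claw": 1, "delta_pos": [0.015, 0, -0.5], "roll": 0}, {"claw": 1, "delta_pos": [0.015, 0, -0.8], "roll": 0}, {"claw": 1, "delta_pos": [0.015, 0, -0.8], "roll": 0}]}}

```text
t: 18.1
position: [0.5623, 0.001, 0.1656]
tool_rot: [-2.126, -2.308, 0.004]
contact_force: [-0.3, 0.0, 0.7]
opening: 0.0856
grasp_force: 0.0
```

Request:
{"api": "jog_arm", "payload": {"motion": [{"claw": 1, "delta_pos": [0, 0, -0.4], "roll": 0}, {"claw": 1, "delta_pos": [0, 0, -0.7], "roll": 0}, {"claw": 1, "delta_pos": [0, 0, -0.77], "roll": 0}, {"claw": 1, "delta_pos": [0, 0, -0.77], "roll": 0}, {"claw": -1, "delta_pos": [0, 0, -0.77], "roll": 0}, {"claw": -1, "delta_pos": [0, 0, -0.77], "roll": 0}, {"claw": -1, "delta_pos": [0, 0, -0.77], "roll": 0}, {"claw": -1, "delta_pos": [0, 0, -0.77], "roll": 0}, {"claw": -1, "delta_pos": [0, 0, -0.77], "roll": 0}, {"claw": -1, "delta_pos": [0, 0, -0.77], "roll": 0}]}}

```text
t: 19.1
position: [0.5641, -0.0004, 0.108]
tool_rot: [2.129, 2.308, 0.002]
contact_force: [-3.9, 0.3, 15.9]
opening: 0.0566
grasp_force: 60.3
```

Request:
{"api": "jog_arm", "payload": {"motion": [{"claw": -1, "delta_pos": [0, 0, 0.1], "roll": 0}, {"claw": -1, "delta_pos": [0, 0, 0.25], "roll": 0}, {"claw": -1, "delta_pos": [0, 0, 0.4], "roll": 0}, {"claw": -1, "delta_pos": [0, 0, 0.4], "roll": 0}, {"claw": -1, "delta_pos": [0, 0, 0.4], "roll": 0}]}}

```text
t: 19.6
position: [0.5638, -0.0004, 0.1388]
tool_rot: [2.13, 2.308, 0.001]
contact_force: [-0.6, -0.7, 0.3]
opening: 0.0561
grasp_force: 63.6
```

```bash
python3 st.py
python3 - <<'E'
from h import *
a,P=cloud('side');b,P2=cloud('wrist')
cv2.imwrite('pics/d4.png',np.hstack([cv2.resize(a[130:300,240:440],(400,340)),cv2.resize(b,(400,340))]))
E
```

```text
t 19.6 [ 5.638e-01 -4.000e-04  1.388e-01] close 4.61 z [ 0.001 -0.    -1.   ] q6 -0.19 op 0.0561 63.56773855539615 [-0.6 -0.7  0.3]
```

View pics/d4.png

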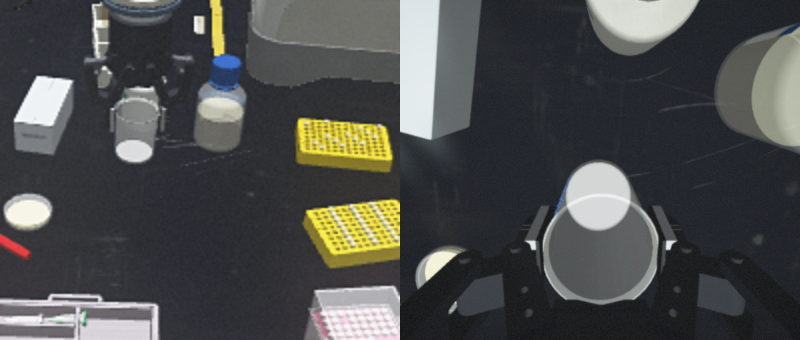

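The beaker is held level at wrist crop (600,240). It goes to the free bay.

Request:
{"api": "jog_arm", "payload": {"motion": [{"claw": -1, "delta_pos": [0, 0, 0.5], "roll": 0}, {"claw": -1, "delta_pos": [0, 0, 1], "roll": 0}]}}

```text
t: 19.9
position: [0.5628, -0.0003, 0.2179]
tool_rot: [-2.128, -2.307, 0.004]
contact_force: [0.3, 0.1, -0.6]
opening: 0.0562
grasp_force: 64.0
```

Request:
{"api": "jog_arm", "payload": {"motion": [{"claw": -1, "delta_pos": [0, 0.2, 0.5], "roll": 0}, {"claw": -1, "delta_pos": [0, 0.6, 0.6], "roll": 0}, {"claw": -1, "delta_pos": [0, 1, 0.6], "roll": 0}]}}

```text
t: 20.2
position: [0.5642, 0.0803, 0.268]
tool_rot: [2.13, 2.306, 0.003]
contact_force: [0.2, 0.2, -1.2]
opening: 0.0562
grasp_force: 64.1
```

Request:
{"api": "jog_arm", "payload": {"motion": [{"claw": -1, "delta_pos": [-0.12, 0.5, 0], "roll": 0}, {"claw": -1, "delta_pos": [-0.24, 1, 0], "roll": 0}]}}

```text
t: 20.4
position: [0.5439, 0.1609, 0.2658]
tool_rot: [-2.131, -2.308, 0.001]
contact_force: [0.4, -0.1, -0.7]
opening: 0.0565
grasp_force: 64.1
```

Request:
{"api": "jog_arm", "payload": {"motion": [{"claw": -1, "delta_pos": [0, 0.5, 0], "roll": 0}, {"claw": -1, "delta_pos": [0, 1, 0], "roll": 0}]}}

```text
t: 20.6
position: [0.5438, 0.2412, 0.2658]
tool_rot: [-2.13, -2.309, 0.001]
contact_force: [0.6, 0.5, -1.0]
opening: 0.0563
grasp_force: 64.1
```

Request:
{"api": "jog_arm", "payload": {"motion": [{"claw": -1, "delta_pos": [0, 0.19, -0.2], "roll": 0}, {"claw": -1, "delta_pos": [0, 0.19, -0.6], "roll": 0}, {"claw": -1, "delta_pos": [0, 0.19, -0.9], "roll": 0}, {"claw": -1, "delta_pos": [0, 0.19, -0.9], "roll": 0}, {"claw": -1, "delta_pos": [0, 0.19, -0.9], "roll": 0}]}}

```text
t: 21.1
position: [0.5443, 0.2545, 0.194]
tool_rot: [-2.13, -2.308, 0.002]
contact_force: [-0.4, 1.4, 0.2]
opening: 0.0564
grasp_force: 64.1
```

```bash
python3 st.py
```

```text
t 21.1 [0.5443 0.2545 0.194 ] close 4.59 z [-0.001 -0.001 -1.   ] q6 0.26 op 0.0564 64.09337901352615 [-0.4  1.4  0.2]
```

Request:
{"api": "jog_arm", "payload": {"motion": [{"claw": -1, "delta_pos": [0, 0, -0.3], "roll": 0}, {"claw": -1, "delta_pos": [0, 0, -0.6], "roll": 0}, {"claw": -1, "delta_pos": [0, 0, -0.8], "roll": 0}, {"claw": -1, "delta_pos": [0, 0, -0.9], "roll": 0}, {"claw": -1, "delta_pos": [0, 0, -0.95], "roll": 0}, {"claw": -1, "delta_pos": [0, 0, -1], "roll": 0}, {"claw": -1, "delta_pos": [0, 0, -1], "roll": 0}]}}

```text
t: 21.8
position: [0.5447, 0.2549, 0.1147]
tool_rot: [2.13, 2.309, 0.001]
contact_force: [0.1, -0.1, 0.2]
opening: 0.0562
grasp_force: 64.1
```

Request:
{"api": "jog_arm", "payload": {"motion": [{"claw": -1, "delta_pos": [0, 0, -0.02], "roll": 0}, {"claw": -1, "delta_pos": [0, 0, -0.02], "roll": 0}, {"claw": 0.5, "delta_pos": [0, 0, -0.02], "roll": 0}, {"claw": 0.8, "delta_pos": [0, 0, -0.02], "roll": 0}, {"claw": 0.8, "delta_pos": [0, 0, 0], "roll": 0}, {"claw": 0.9, "delta_pos": [0, 0, 0.2], "roll": 0}, {"claw": 1, "delta_pos": [0, 0, 0.5], "roll": 0}, {"claw": 1, "delta_pos": [0, 0, 1], "roll": 0}]}}

```text
t: 22.6
position: [0.5434, 0.2545, 0.1936]
tool_rot: [-2.129, -2.308, 0.005]
contact_force: [-0.1, -0.2, 0.1]
opening: 0.0852
grasp_force: 0.0
```

Request:
{"api": "jog_arm", "payload": {"motion": [{"claw": 1, "delta_pos": [0, 0, 0.5], "roll": 0}, {"claw": 1, "delta_pos": [0, 0, 0.5], "roll": 0}]}}

```text
t: 22.8
position: [0.5463, 0.2556, 0.2397]
tool_rot: [2.128, 2.306, 0.011]
contact_force: [0.1, 0.5, 0.2]
opening: 0.0852
grasp_force: 0.0
```

Request:
{"api": "jog_arm", "payload": {"motion": [{"claw": 1, "delta_pos": [-0.7, -0.6, 0], "roll": -0.08}, {"claw": 1, "delta_pos": [-0.7, -1, 0], "roll": -0.16}]}}

```text
t: 23.0
position: [0.4864, 0.176, 0.2341]
tool_rot: [-2.404, -2.021, 0.001]
contact_force: [0.7, -1.5, -0.3]
opening: 0.0854
grasp_force: 0.0
```

Request:
{"api": "jog_arm", "payload": {"motion": [{"claw": 1, "delta_pos": [-0.66, -0.9, 0], "roll": 0}, {"claw": 1, "delta_pos": [-0.66, -1, 0], "roll": 0}, {"claw": 1, "delta_pos": [-0.66, -1, 0], "roll": 0}, {"claw": 1, "delta_pos": [-0.66, -1, 0], "roll": 0}]}}

```text
t: 23.4
position: [0.4357, 0.095, 0.2344]
tool_rot: [2.405, 2.022, 0.0]
contact_force: [-0.0, -0.6, 0.6]
opening: 0.0854
grasp_force: 0.0
```

```bash
python3 st.py; python3 wr.py w7.png film_box beaker
python3 - <<'E'
from fit import *
P=np.load('wrist.npz')['P'].reshape(-1,3)
p=sel(P,(.4355,.0943),.08,.045,.056); print(len(p),cv2.minAreaRect((p[:,:2]*1000).astype(np.float32)))
im,P=cloud('scene');
for k,c,r_,z0,z1,r in [('beaker',(.5443,.2547),.04,.045,.065,.0285),('white',(.5757,.1204),.05,.02,.08,.031),('buf',(.68,.0776),.05,.02,.08,.033)]:
    p=sel(P.reshape(-1,3),c,r_,z0,z1); print(k,len(p),circ(p,r,np.array(c)), p[:,2].max())
E
```

```text
t 23.4 [0.4357 0.095  0.2344] close -9.89 z [ 0.  0. -1.] q6 0.25 op 0.0854 0.0 [-0.  -0.6  0.6]
film_box [([0.429, 0.104, 0.054], 0.73)]
beaker []
11272 ((436.1201171875, 95.90948486328125), (119.58795166015625, 55.39067077636719), 80.09577178955078)
beaker 370 (array([0.5427, 0.2537]), np.float64(3.86e-06)) 0.06495061761753684
white 656 (array([0.576 , 0.1201]), np.float64(3.31e-06)) 0.07998989595145894
buf 564 (array([0.6811, 0.0776]), np.float64(2.45e-06)) 0.07995581732269591
```

View pics/w7.png

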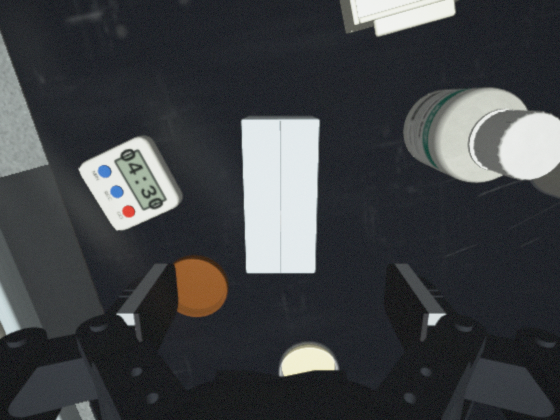

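The carton is square between the fingers at (280,195), the white bottle is undisturbed, and the beaker is in its bay.

Request:
{"api": "jog_arm", "payload": {"motion": [{"claw": 1, "delta_pos": [0, 0.01, -0.5], "roll": 0}, {"claw": 1, "delta_pos": [0, 0.01, -0.85], "roll": 0}, {"claw": 1, "delta_pos": [0, 0.01, -0.85], "roll": 0}]}}

```text
t: 23.9
position: [0.4348, 0.0969, 0.1638]
tool_rot: [-2.399, -2.023, 0.006]
contact_force: [0.4, -0.0, -0.0]
opening: 0.0854
grasp_force: 0.0
```

Request:
{"api": "jog_arm", "payload": {"motion": [{"claw": 1, "delta_pos": [0, 0, -0.4], "roll": 0}, {"claw": 1, "delta_pos": [0, 0, -0.7], "roll": 0}, {"claw": 1, "delta_pos": [0, 0, -0.87], "roll": 0}, {"claw": 1, "delta_pos": [0, 0, -0.87], "roll": 0}, {"claw": -1, "delta_pos": [0, 0, -0.87], "roll": 0}, {"claw": -1, "delta_pos": [0, 0, -0.87], "roll": 0}, {"claw": -1, "delta_pos": [0, 0, -0.87], "roll": 0}, {"claw": -1, "delta_pos": [0, 0, -0.87], "roll": 0}, {"claw": -1, "delta_pos": [0, 0, -0.87], "roll": 0}, {"claw": -1, "delta_pos": [0, 0, -0.87], "roll": 0}]}}

```text
t: 24.9
position: [0.4365, 0.0966, 0.098]
tool_rot: [2.402, 2.023, 0.003]
contact_force: [-1.5, 2.3, 12.8]
opening: 0.054
grasp_force: 61.1
```

Request:
{"api": "jog_arm", "payload": {"motion": [{"claw": -1, "delta_pos": [0, 0, 0.1], "roll": 0}, {"claw": -1, "delta_pos": [0, 0, 0.25], "roll": 0}, {"claw": -1, "delta_pos": [0, 0, 0.5], "roll": 0}, {"claw": -1, "delta_pos": [0, 0, 1], "roll": 0}, {"claw": -1, "delta_pos": [0, 0, 1], "roll": 0}]}}

```text
t: 25.4
position: [0.4373, 0.0966, 0.181]
tool_rot: [2.4, 2.022, 0.008]
contact_force: [0.8, -0.9, -2.1]
opening: 0.054
grasp_force: 64.8
```

```bash
python3 st.py
```

```text
t 25.4 [0.4373 0.0966 0.181 ] close -9.78 z [ 0.006  0.001 -1.   ] q6 0.25 op 0.054 64.75376486778259 [ 0.8 -0.9 -2.1]
```

Request:
{"api": "jog_arm", "payload": {"motion": [{"claw": -1, "delta_pos": [0, -0.5, 0.3], "roll": 0.06}, {"claw": -1, "delta_pos": [0, -1, 0.3], "roll": 0.115}]}}

```text
t: 25.6
position: [0.4366, 0.016, 0.2032]
tool_rot: [2.201, 2.237, 0.004]
contact_force: [1.5, -1.1, -1.6]
opening: 0.0541
grasp_force: 64.7
```

Request:
{"api": "jog_arm", "payload": {"motion": [{"claw": -1, "delta_pos": [0.3, -0.5, 0], "roll": 0}, {"claw": -1, "delta_pos": [0.5, -1, 0], "roll": 0}]}}

```text
t: 25.8
position: [0.4766, -0.0653, 0.2016]
tool_rot: [2.209, 2.232, 0.001]
contact_force: [1.1, 0.5, -2.4]
opening: 0.0539
grasp_force: 64.6
```

Request:
{"api": "jog_arm", "payload": {"motion": [{"claw": -1, "delta_pos": [0.3, -0.5, 0], "roll": 0}, {"claw": -1, "delta_pos": [0.5, -1, 0], "roll": 0}]}}

```text
t: 26.0
position: [0.5168, -0.1456, 0.2014]
tool_rot: [2.21, 2.231, 0.001]
contact_force: [1.4, 1.4, -0.7]
opening: 0.0538
grasp_force: 64.6
```

Request:
{"api": "jog_arm", "payload": {"motion": [{"claw": -1, "delta_pos": [0.2, -0.5, 0], "roll": 0}, {"claw": -1, "delta_pos": [0.35, -1, 0], "roll": 0}]}}

```text
t: 26.2
position: [0.5443, -0.2254, 0.2012]
tool_rot: [2.21, 2.232, 0.0]
contact_force: [1.2, 0.1, -1.7]
opening: 0.0537
grasp_force: 64.6
```

Request:
{"api": "jog_arm", "payload": {"motion": [{"claw": -1, "delta_pos": [0, -0.5, 0], "roll": 0}, {"claw": -1, "delta_pos": [0, -1, 0], "roll": 0}]}}

```text
t: 26.4
position: [0.5437, -0.3052, 0.2011]
tool_rot: [-2.21, -2.232, -0.0]
contact_force: [0.8, 0.7, -2.0]
opening: 0.054
grasp_force: 64.6
```

Request:
{"api": "jog_arm", "payload": {"motion": [{"claw": -1, "delta_pos": [0, -0.46, 0], "roll": 0}, {"claw": -1, "delta_pos": [0, -0.46, 0], "roll": 0}, {"claw": -1, "delta_pos": [0, -0.46, 0], "roll": 0}, {"claw": -1, "delta_pos": [0, -0.46, 0], "roll": 0}]}}

```text
t: 26.8
position: [0.5436, -0.3395, 0.2008]
tool_rot: [-2.21, -2.232, -0.0]
contact_force: [0.6, -0.8, -1.1]
opening: 0.0542
grasp_force: 64.6
```

```bash
python3 st.py
python3 - <<'E'
from h import *
a,P=cloud('side');b,P2=cloud('wrist')
cv2.imwrite('pics/d5.png',np.hstack([cv2.resize(a[200:370,180:380],(400,340)),cv2.resize(b,(400,340))]))
E
```

```text
t 26.8 [ 0.5436 -0.3395  0.2008] close 0.58 z [-0.     0.001 -1.   ] q6 -0.66 op 0.0542 64.59678769111633 [ 0.6 -0.8 -1.1]
```

View pics/d5.png

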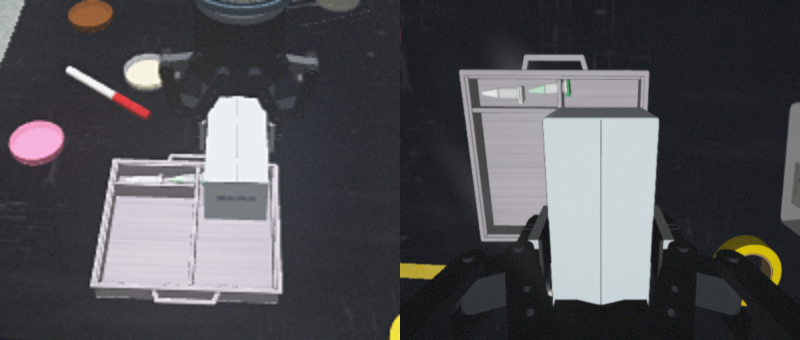

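Request:
{"api": "jog_arm", "payload": {"motion": [{"claw": -1, "delta_pos": [0, 0, -0.4], "roll": 0}, {"claw": -1, "delta_pos": [0, 0, -0.7], "roll": 0}, {"claw": -1, "delta_pos": [0, 0, -0.9], "roll": 0}, {"claw": -1, "delta_pos": [0, 0, -0.9], "roll": 0}]}}

```text
t: 27.3
position: [0.5431, -0.3389, 0.1268]
tool_rot: [-2.207, -2.231, 0.001]
contact_force: [0.1, 0.1, -1.8]
opening: 0.0539
grasp_force: 64.6
```

Request:
{"api": "jog_arm", "payload": {"motion": [{"claw": -1, "delta_pos": [0, 0, -0.12], "roll": 0}, {"claw": -1, "delta_pos": [0, 0, -0.22], "roll": 0}, {"claw": -1, "delta_pos": [0, 0, -0.3], "roll": 0}, {"claw": -1, "delta_pos": [0, 0, -0.33], "roll": 0}, {"claw": -1, "delta_pos": [0, 0, -0.33], "roll": 0}]}}

```text
t: 27.8
position: [0.5438, -0.3404, 0.1021]
tool_rot: [-2.21, -2.232, 0.0]
contact_force: [0.6, 0.4, -1.3]
opening: 0.0538
grasp_force: 64.6
```

Request:
{"api": "jog_arm", "payload": {"motion": [{"claw": -1, "delta_pos": [0, 0, -0.01], "roll": 0}, {"claw": 0.5, "delta_pos": [0, 0, -0.01], "roll": 0}, {"claw": 0.8, "delta_pos": [0, 0, -0.01], "roll": 0}, {"claw": 0.8, "delta_pos": [0, 0, 0], "roll": 0}, {"claw": 0.8, "delta_pos": [0, 0, 0.3], "roll": 0}, {"claw": 0.8, "delta_pos": [0, 0, 0.7], "roll": 0}, {"claw": 0.8, "delta_pos": [0, 0, 1], "roll": 0}]}}

```text
t: 28.5
position: [0.5441, -0.3406, 0.184]
tool_rot: [2.21, 2.232, 0.0]
contact_force: [1.1, 0.6, 0.1]
opening: 0.077
grasp_force: 0.0
```

Request:
{"api": "jog_arm", "payload": {"motion": [{"claw": 0.8, "delta_pos": [-0.1, 0.2, 0.3], "roll": -0.09}, {"claw": 0.8, "delta_pos": [-0.2, 0.4, 0.4], "roll": -0.18}, {"claw": 0.8, "delta_pos": [-0.3, 0.6, 0.4], "roll": -0.27}, {"claw": 0.8, "delta_pos": [-0.5, 1, 0.4], "roll": -0.36}, {"claw": 0.8, "delta_pos": [-0.5, 1, 0.4], "roll": -0.45}, {"claw": 0.8, "delta_pos": [-0.5, 1, 0.4], "roll": -0.54}, {"claw": 0.8, "delta_pos": [-0.5, 1, 0.4], "roll": -0.63}, {"claw": 0.8, "delta_pos": [-0.5, 1, 0.4], "roll": -0.72}, {"claw": 0.8, "delta_pos": [-0.5, 1, 0.4], "roll": -0.81}, {"claw": 0.8, "delta_pos": [-0.5, 1, 0.4], "roll": -0.9}, {"claw": 0.8, "delta_pos": [-0.5, 1, 0.4], "roll": -0.99}, {"claw": 0.8, "delta_pos": [-0.5, 1, 0.4], "roll": -1}]}}

```text
t: 29.7
position: [0.5039, -0.2604, 0.2145]
tool_rot: [3.141, 0.01, 0.0]
contact_force: [0.2, -0.3, 0.6]
opening: 0.0765
grasp_force: 0.0
```

Request:
{"api": "jog_arm", "payload": {"motion": [{"claw": 0.8, "delta_pos": [-0.5, 0.6, 0], "roll": 0}, {"claw": 0.8, "delta_pos": [-0.5, 1, 0], "roll": 0}]}}

```text
t: 29.9
position: [0.4616, -0.1799, 0.2141]
tool_rot: [-3.141, -0.019, 0.002]
contact_force: [1.1, 1.0, 0.7]
opening: 0.0769
grasp_force: 0.0
```

Request:
{"api": "jog_arm", "payload": {"motion": [{"claw": 0.8, "delta_pos": [-0.41, 0.6, 0], "roll": 0}, {"claw": 0.8, "delta_pos": [-0.41, 1, 0], "roll": 0}, {"claw": 0.8, "delta_pos": [-0.41, 1, 0], "roll": 0}, {"claw": 0.8, "delta_pos": [-0.41, 1, 0], "roll": 0}, {"claw": 0.8, "delta_pos": [-0.41, 1, 0], "roll": 0}]}}

```text
t: 30.4
position: [0.4317, -0.1011, 0.2145]
tool_rot: [3.141, 0.018, 0.001]
contact_force: [0.2, -0.2, -0.7]
opening: 0.0769
grasp_force: 0.0
```

```bash
python3 st.py; python3 wr.py w8.png petri_dish
python3 - <<'E'
from fit import *
P=np.load('wrist.npz')['P'].reshape(-1,3)
p=sel(P,(.431,-.0985),.045,.008,.018); print(len(p),p.mean(0),(p.max(0)+p.min(0))/2, np.ptp(p,axis=0),cv2.minEnclosingCircle((p[:,:2]*1000).astype(np.float32)))
E
```

```text
t 30.4 [ 0.4317 -0.1011  0.2145] close -89.34 z [ 0.001 -0.001 -1.   ] q6 1.19 op 0.0769 0.0 [ 0.2 -0.2 -0.7]
petri_dish [([0.355, 0.026, 0.011], 0.75), ([0.337, -0.238, 0.012], 0.67), ([0.432, -0.094, 0.013], 0.58)]
4385 [ 0.43260651 -0.09623036  0.01246011] [ 0.43172323 -0.09626349  0.01141896] [0.06040597 0.05953727 0.00657962] ((431.56719970703125, -96.15815734863281), 30.4993896484375)
```

View pics/w8.png

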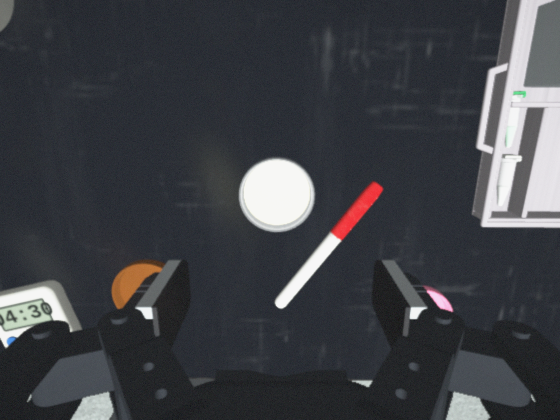

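Run:
```python
from h import *
o=manip.get_obs();T=R.from_rotvec(o['tool_rot']).as_matrix()
P=np.load('wrist.npz')['P']
q=(P-o['position'])@T   # tool coords
m=np.isfinite(q[...,0])&(q[...,2]<.12)
for s in (-1,1):
    k=m&(s*q[...,1]>.035)&(s*q[...,1]<.06)
    z=q[k]; print(s,len(z),'max z',np.percentile(z[:,2],[90,99,100]).round(4),'y at tip',z[z[:,2]>np.percentile(z[:,2],97)].mean(0).round(4))
# pen points near finger
w=P.reshape(-1,3);I=np.load('wrist.npz')['im'].reshape(-1,3)
k=(w[:,2]>.006)&(w[:,2]<.02)&(abs(w[:,1]+.15)<.006)&(abs(w[:,0]-.42)<.05);print('pen at y -.15:',w[k][:,0].min(),w[k][:,0].max(),w[k][:,2].max())
```

```text
-1 10963 max z [0.0451 0.0591 0.0631] y at tip [ 0.004  -0.0408  0.0582]
1 11877 max z [0.0441 0.0589 0.0638] y at tip [0.0042 0.0381 0.058 ]
pen at y -.15: 0.3886441414548241 0.4213993920697594 0.016924891204417092
```

Request:
{"api": "jog_arm", "payload": {"motion": [{"claw": 0.72, "delta_pos": [0.04, 0.05, -0.5], "roll": 0}, {"claw": 0.72, "delta_pos": [0.04, 0.05, -0.95], "roll": 0}, {"claw": 0.72, "delta_pos": [0.04, 0.05, -0.95], "roll": 0}]}}

```text
t: 30.8
position: [0.4329, -0.0965, 0.1353]
tool_rot: [-3.14, -0.015, 0.009]
contact_force: [0.2, 0.1, -0.4]
opening: 0.0732
grasp_force: 0.0
```

Request:
{"api": "jog_arm", "payload": {"motion": [{"claw": 0.72, "delta_pos": [0, 0, -0.4], "roll": 0}, {"claw": 0.72, "delta_pos": [0, 0, -0.65], "roll": 0}, {"claw": 0.72, "delta_pos": [0, 0, -0.75], "roll": 0}, {"claw": 0.72, "delta_pos": [0, 0, -0.75], "roll": 0}, {"claw": 0.72, "delta_pos": [0, 0, -0.75], "roll": 0}]}}

```text
t: 31.3
position: [0.4347, -0.0968, 0.0794]
tool_rot: [3.141, 0.015, 0.001]
contact_force: [-0.5, 0.6, -0.1]
opening: 0.0728
grasp_force: 0.0
```

```bash
python3 st.py
```

```text
t 31.3 [ 0.4347 -0.0968  0.0794] close -89.44 z [ 0.001 -0.    -1.   ] q6 1.21 op 0.0728 0.0 [-0.5  0.6 -0.1]
```

Request:
{"api": "jog_arm", "payload": {"motion": [{"claw": 0.72, "delta_pos": [0, 0, -0.06], "roll": 0}, {"claw": 0.72, "delta_pos": [0, 0, -0.12], "roll": 0}, {"claw": 0.72, "delta_pos": [0, 0, -0.12], "roll": 0}, {"claw": 0.72, "delta_pos": [0, 0, -0.12], "roll": 0}, {"claw": -1, "delta_pos": [0, 0, -0.12], "roll": 0}, {"claw": -1, "delta_pos": [0, 0, -0.12], "roll": 0}, {"claw": -1, "delta_pos": [0, 0, -0.12], "roll": 0}, {"claw": -1, "delta_pos": [0, 0, -0.12], "roll": 0}, {"claw": -1, "delta_pos": [0, 0, -0.12], "roll": 0}]}}

```text
t: 32.2
position: [0.4343, -0.0964, 0.0692]
tool_rot: [3.141, 0.016, 0.001]
contact_force: [-1.6, 0.2, 14.9]
opening: 0.0545
grasp_force: 60.1
```

Request:
{"api": "jog_arm", "payload": {"motion": [{"claw": -1, "delta_pos": [0, 0, 0.1], "roll": 0}, {"claw": -1, "delta_pos": [0, 0, 0.3], "roll": 0}, {"claw": -1, "delta_pos": [0, 0, 0.6], "roll": 0}, {"claw": -1, "delta_pos": [0, 0, 0.6], "roll": 0}]}}

```text
t: 32.6
position: [0.435, -0.0967, 0.1189]
tool_rot: [3.14, 0.016, 0.005]
contact_force: [-0.1, 0.3, -0.3]
opening: 0.0545
grasp_force: 63.4
```

```bash
python3 st.py
python3 - <<'E'
from h import *
a,P=cloud('side');b,P2=cloud('wrist')
cv2.imwrite('pics/d6.png',np.hstack([cv2.resize(a[180:350,180:380],(400,340)),cv2.resize(b,(400,340))]))
E
```

```text
t 32.6 [ 0.435  -0.0967  0.1189] close -89.43 z [ 0.003 -0.001 -1.   ] q6 1.21 op 0.0545 63.37664481019601 [-0.1  0.3 -0.3]
```

View pics/d6.png

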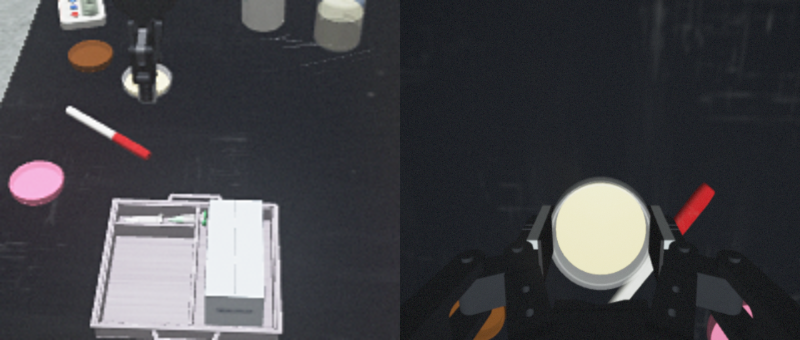

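The dish is gripped at (600,235). The carton lies in the long bay.

Request:
{"api": "jog_arm", "payload": {"motion": [{"claw": -1, "delta_pos": [0, -0.4, 0.4], "roll": 0}, {"claw": -1, "delta_pos": [0, -1, 0.6], "roll": 0}]}}

```text
t: 32.9
position: [0.4339, -0.1752, 0.1652]
tool_rot: [-3.141, -0.02, 0.002]
contact_force: [1.4, -0.1, -0.3]
opening: 0.0546
grasp_force: 63.6
```

Request:
{"api": "jog_arm", "payload": {"motion": [{"claw": -1, "delta_pos": [0.2, -0.5, 0], "roll": 0}, {"claw": -1, "delta_pos": [0.34, -1, 0], "roll": 0}]}}

```text
t: 33.1
position: [0.4618, -0.2577, 0.1645]
tool_rot: [3.141, 0.015, 0.001]
contact_force: [0.5, 0.8, -0.7]
opening: 0.0548
grasp_force: 63.6
```

Request:
{"api": "jog_arm", "payload": {"motion": [{"claw": -1, "delta_pos": [0, -0.5, 0], "roll": 0}, {"claw": -1, "delta_pos": [0, -1, 0], "roll": 0}]}}

```text
t: 33.3
position: [0.4612, -0.3374, 0.1635]
tool_rot: [-3.141, -0.016, 0.001]
contact_force: [-0.1, 0.3, -0.2]
opening: 0.0548
grasp_force: 63.6
```

Request:
{"api": "jog_arm", "payload": {"motion": [{"claw": -1, "delta_pos": [0, -0.22, -0.4], "roll": 0}, {"claw": -1, "delta_pos": [0, -0.22, -0.6], "roll": 0}, {"claw": -1, "delta_pos": [0, -0.22, -0.6], "roll": 0}, {"claw": -1, "delta_pos": [0, -0.22, -0.6], "roll": 0}]}}

```text
t: 33.7
position: [0.4612, -0.353, 0.1161]
tool_rot: [-3.14, -0.016, 0.002]
contact_force: [0.0, 0.5, -0.1]
opening: 0.0545
grasp_force: 63.6
```

```bash
python3 st.py
python3 - <<'E'
from h import *
a,P=cloud('side');b,P2=cloud('wrist')
cv2.imwrite('pics/d7.png',np.hstack([cv2.resize(a[200:370,180:380],(400,340)),cv2.resize(b,(400,340))]))
E
```

```text
t 33.7 [ 0.4612 -0.353   0.1161] close -89.43 z [-0.001  0.001 -1.   ] q6 0.8 op 0.0545 63.572488316567615 [ 0.   0.5 -0.1]
```

View pics/d7.png

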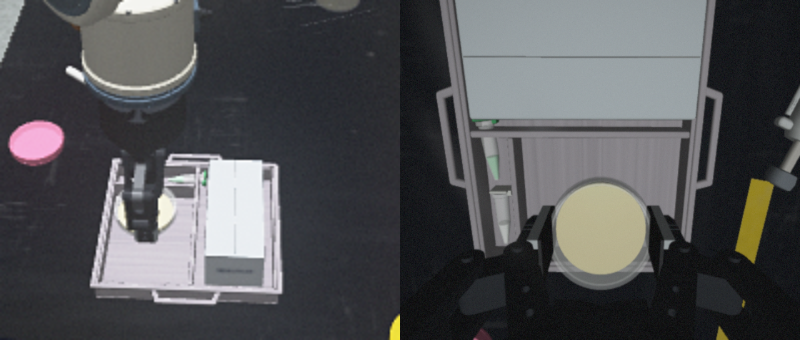

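Request:
{"api": "jog_arm", "payload": {"motion": [{"claw": -1, "delta_pos": [0, -0.02, -0.2], "roll": 0}, {"claw": -1, "delta_pos": [0, -0.02, -0.35], "roll": 0}, {"claw": -1, "delta_pos": [0, -0.02, -0.48], "roll": 0}, {"claw": -1, "delta_pos": [0, -0.02, -0.54], "roll": 0}, {"claw": -1, "delta_pos": [0, -0.02, -0.54], "roll": 0}]}}

```text
t: 34.3
position: [0.4614, -0.3548, 0.0729]
tool_rot: [-3.141, -0.016, 0.001]
contact_force: [0.1, 0.2, -0.3]
opening: 0.0546
grasp_force: 63.6
```

Request:
{"api": "jog_arm", "payload": {"motion": [{"claw": 0.5, "delta_pos": [0, 0, 0], "roll": 0}, {"claw": 0.6, "delta_pos": [0, 0, 0], "roll": 0}, {"claw": 0.6, "delta_pos": [0, 0, 0], "roll": 0}, {"claw": 0.6, "delta_pos": [0, 0, 0.2], "roll": 0}, {"claw": 0.6, "delta_pos": [0, 0, 0.6], "roll": 0}, {"claw": 0.6, "delta_pos": [0, 0, 1], "roll": 0}]}}

```text
t: 34.9
position: [0.4612, -0.3548, 0.154]
tool_rot: [-3.141, -0.015, 0.001]
contact_force: [0.4, -0.3, 0.1]
opening: 0.0681
grasp_force: 0.0
```

Request:
{"api": "jog_arm", "payload": {"motion": [{"claw": 1, "delta_pos": [0, 0, 0.5], "roll": 0}, {"claw": 1, "delta_pos": [0, 0, 1], "roll": 0}, {"claw": 1, "delta_pos": [-0.3, -0.5, 1], "roll": 0}, {"claw": 1, "delta_pos": [-0.5, -1, 1], "roll": 0}, {"claw": 1, "delta_pos": [-0.5, -1, 1], "roll": 0}]}}

```text
t: 35.4
position: [0.4198, -0.4392, 0.234]
tool_rot: [3.139, 0.011, 0.001]
contact_force: [0.5, 0.5, -0.0]
opening: 0.0852
grasp_force: 0.0
```

```bash
python3 st.py
python3 - <<'E'
from h import *
a,P=cloud('side');b,P2=cloud('scene')
cv2.imwrite('pics/d8.png',np.hstack([cv2.resize(a[120:370,170:420],(400,400)),cv2.resize(b[180:340,100:300],(400,400))]))
q=P.reshape(-1,3);k=(np.hypot(q[:,0]-.46,q[:,1]+.355)<.04);print('dish top',np.percentile(q[k,2],[50,90,98]))
E
```

```text
t 35.4 [ 0.4198 -0.4392  0.234 ] close -89.61 z [ 0.001 -0.003 -1.   ] q6 0.66 op 0.0852 0.0 [ 0.5  0.5 -0. ]
dish top [0.0155942  0.53753142 0.54458166]
```

View pics/d8.png

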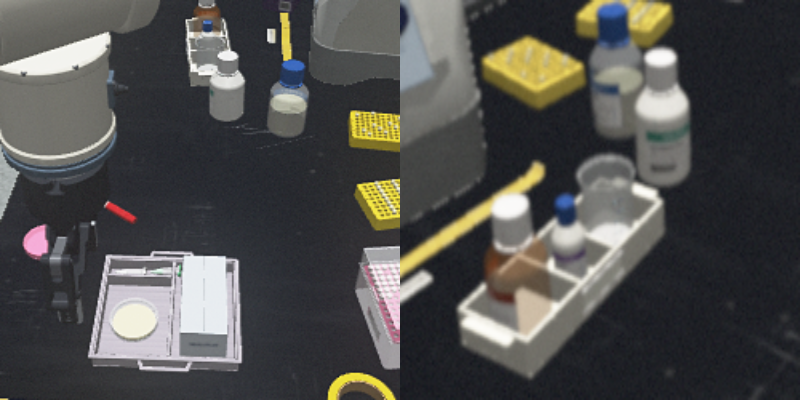

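Both kits are complete. The dish is at (134,318) and the carton at (204,305) in the tray; amber, dropper and beaker stand upright in the caddy. The white-capped and blue-capped bottles haven't moved.

```bash
python3 -c "
from workcell import ticket
print(ticket.job_done())"
```

```text
the job is handed in; nothing more can be done
None
```

Both kits are made up and the job is handed in at about 35 s: amber bottle, dropper bottle and beaker stand upright in the caddy, film carton and petri dish lie flat in the tray, and the two unwanted bottles were left where they stood.

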